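# Load the amber filter plate into a photometer and set its fine dial

## Task

Take the amber filter plate out of the white rack and load it into the photometer's slot: lean it so its foot goes in under the two red corner brows, straighten it until it stands upright in the slot under the brows, and let go. Then turn only the small black inner knob until its white pointer lines up with the yellow mark on the silver outer ring, without dragging that ring round. Leave the other plates, the reagent bottle and the beaker where they are.

Things in the scene. Friction and masses are not known exactly. Their poses are not given: they have to be found in the camera images.
- amber_mid (a point): amber filter plate to load, about 160 g: black frame 130 wide x 90 high x 8 mm thick with amber window; centred on its top edge an orange grip tab 44 wide x 42 high x 12 thick, so 132 mm high in all; same front and back. Point at its centre, 66 mm above its foot. z from foot to tab, y along width, x through thickness. Starts upright in one of the rack's slots.
- blue_mid (a point): blue filter plate, same shape as the amber one, blue tab; stays in the rack. Point and axes as for the amber plate.
- green_mid (a point): green filter plate, same shape, green tab; stays in the rack. Point and axes as for the amber plate.
- rack: fixed white rack, 150 x 160 mm; origin under its centre. Three open-topped slots along its y, at x = -50, 0, +50 mm, each 11 mm wide; their floor is 12 mm and their walls' top 42 mm above the table. Plates stand in them, y parallel to the rack's y, and lift straight out; a neighbour's tab is 50 mm away.
- slot (a point): photometer's plate slot: point at the centre of its floor, 30 mm above the table. z up, y along it, x across it, away from its open side (-x, towards the robot). 16 mm wide (x -8 to 8), 138 mm long between black cheeks (135 mm up to their tops from the table). On the -x side a silver lip 8 mm high, 12 thick; on the +x side a sill 14 mm high.
- brow (a point): point midway between the two red brows, at their underside, 95 mm above the slot floor (tops 105). They reach from the pillars forward to slot x = -16 mm, at 45 to 69 mm either side of the middle. Upright, the plate cannot be lowered past them: lean its top to slot -x by 15 to 35 degrees, slide it foot first along its own length to the slot floor, then swing it upright about its foot.
- pillars (a point): point midway between the faces of two black pillars at 41 to 69 mm either side, 11 mm in slot +x from the slot's middle, 90 mm above its floor. The upright plate's 90 mm high shoulders go under the brows and lean back on these (1 to 8 degrees) when let go; its tab stands free between the brows. Behind the middle (slot x 30 to 65 mm) is a lens tube, top 65 mm above the slot floor.
- knob_grip (a point): small black inner knob on the photometer's control case (case top 45 mm above the table): cylinder 28 mm across, from 65 to 105 mm above the table, on a skirt 40 mm across. Point on its vertical axis, 88 mm up; grip there from above at any yaw, fingertips no lower than 70 mm. Own +x axis is the direction of its white pointer and turns with it. Stays where it is left.
- inner_knob (a joint): angle of the inner knob, rad, growing clockwise seen from above, range -2 to 2; at 0 its pointer points to slot +x. Friction 0.03 N m. The pointer meets the yellow mark when this equals outer_ring; it starts 0.5 to 1.4 rad short of that (turn it clockwise).
- ring_mark (a point): yellow mark on the silver outer ring (76 mm across, top 60 mm above the table, same axis as the inner knob); the point is 30 mm out from the axis, on the ring's top. Own +x axis points from the dial's axis to the mark.
- outer_ring (a joint): angle of the outer ring, rad, growing clockwise seen from above; at 0 its mark lies towards slot +x. It turns easily (0.03 N m) and must be left as it is.
- reagent: amber glass reagent bottle, 60 mm across, 130 mm high; origin under its centre. A bystander.
- beaker: glass beaker, 70 mm across, 80 mm high; origin under its centre. A bystander.

How it is judged:
By the outcome, as a careful person would: the job done as asked, in the order asked, and still so for the second after the job is handed in, with the robot touching nothing.
It also fails if it takes over 51 s, if anything falls off the work surface, if the arm or the gripper's body presses on something with over 40 N, if the wrist force passes 120 N, or if a joint passes its speed limit or range.

## Robot

A 7-joint arm with a two-finger parallel gripper is mounted at the origin on the work surface. World frame = base frame: x ahead of the robot, y to its left, z up, the work surface at z = 0. Lengths are in m, angles in degrees, forces in N, time in s.
With the tool pointing down it reaches from about 0.425 to 0.875 m from the base axis. Payload 4.7 kg.
Tool frame: the origin (TCP) lies at the very end of the fingers, on their centre line; the grasp point (between the pads) lies 19 mm behind it (env.grip_point_offset is the distance from the TCP to the grasp point, in m); z points along the fingers, y is the line along which they close (so a half turn about z gives the same grasp; the last joint's range is limited). The gripper opens to 87 mm and grips with 3 to 60 N. Pads are 19 mm wide; open, the fingers measure 117 mm over their backs; the gripper's body (75 mm by 190 mm) begins 51 mm behind the grasp point.
Start: joints at [65.667, 18.392, -4.016, 83.108, 1.295, 78.541, -3.26], TCP at [0.276, -0.588, 0.223] pointing down, gripper open.
Joint ranges: [-163.93, 163.93], [-17.29, 119.83], [-79.2, 71.16], [3.27, 140.29], [-89.18, 269.18], [5.43, 117.66], [-154.24, 154.24]. Speed limits (degrees/s): [147.25, 147.25, 180, 180, 180, 180, 180].

## Interface

Orientations are given as [roll, pitch, yaw] about the fixed x, y, z axes, in that order (R = Rz(yaw) Ry(pitch) Rx(roll)).
In Python, from cell import env gives the robot as it stands.
- The arm moves only by the tool jog_arm, never from a script. Its argument "motion" is a list of rows, each an object of numbers: "x", "y", "z": the shift along the tool's x, y, z in cm; "ax", "ay", "az": the turn, a rotation vector about the tool's x, y, z in degrees. In form: [{"x": .., "y": .., "z": .., "ax": .., "ay": .., "az": ..}, ...]. A call has exactly 5 rows; each row shifts and turns the commanded pose from where the row before left it, along the tool's axes as they then stand; what a row does not reach is not made up. A row lasts 1/10 s, in which the tool goes at most 50 mm and 8.59 degrees, less where a joint would pass 70% of its speed; a pose out of reach is approached as far as the arm can. A call is refused whole if a number of a shift passes 5 or a number of a turn 8.59, either way. A call with a gripper value outside its range is refused whole. "claw" is the gripper command: -1 is shut, 1 is fully open, values between are in proportion, set as the call begins (left out, the last holds). The fingers move at their own pace and stop on an object; "squeeze" is the grip in N (left out, the last holds). Time passes only in rows, so rows that do not move let the fingers close, or fill a call up. It gives the time, the measured TCP pose, the force, the opening and the grip force at its end, in the units of the state.
- env.get_obs(): the state, without advancing time (a new reading comes with each control period).
- env.read_camera(name): name is "side" or "top"; returns the picture (384x512x3 uint8, red, green, blue); there is no depth.
- env.camera_params(name): a dict with "fx", "fy", "cx", "cy" (pixels), "extrinsics" (4x4, takes a point from world to camera coordinates). Camera axes: x right, y up, looking along -z (the intrinsics and any distortion apply to the point x, -y, -z); pixel columns grow to the right and rows downward; lengths in m; the calibration is good to about 2 mm. A picture is of the moment at which its call begins. camera_params takes no time and is no camera call.
- env.sign_off(): hands the job in; it is judged then, once.
The state is a dict: "time_s": time; "qpos": joint angles; "joint_velocities": joint speeds; "effort": joint torques, N m; "tool_pos": TCP position; "tool_rot": TCP orientation; "force": force on the tool from outside, world axes, zero at the start; "wrist_torque": the same for the moment, N m; "grip_width": finger opening in m; "grasp_force": force on a finger pad.
Only numpy, scipy, OpenCV 4.12 (cv2) and the standard library are available. Lean on these libraries where they do the work, as an engineer would, in place of code of your own. Each camera call takes 0.05 s, during which the arm holds its last target. There are 200 camera calls.

## Working session

There is one attempt and no reset: what is moved stays moved. The work goes in short steps, Python scripts to look and compute and a tool call to move; the robot and the scene stay as the last step left them, time stands still between calls to the robot, and variables do not carry over. Pictures are saved under pics/ and viewed, at most 10 in all, crops included, and the job is handed in when it is done.

Besides the shell and the picture viewer there is one more tool, called after "Emit:" by a JSON object that holds its "name" and its "arguments", one argument or row to a line. jog_arm: Moves the arm, as the interface text tells. Its arguments: {"type":"object","properties":{"motion":{"type":"array"},"claw":{"type":"number"},"squeeze":{"type":"number"}},"required":["motion"]}

```bash
mkdir -p pics; ls; python3 - <<'E'
from cell import env
import cv2,numpy as np
np.set_printoptions(precision=4,suppress=True)
for n in("side","top"):
    im=env.read_camera(n); cv2.imwrite(f"pics/{n}0.png",cv2.cvtColor(cv2.resize(im,(800,600),interpolation=cv2.INTER_CUBIC),cv2.COLOR_RGB2BGR)); np.save(f"{n}0.npy",im)
    p=env.camera_params(n); print(n,p)
print(env.get_obs())
E
```

```text
pics
side {'fx': 468.0724335102273, 'fy': 468.0724335102273, 'cx': 251.80799562853318, 'cy': 187.68904338358803, 'extrinsics': array([[-0.8259, -0.5637,  0.0129,  0.4576],
       [ 0.2889, -0.4033,  0.8682, -0.2651],
       [-0.4842,  0.7208,  0.496 , -0.7016],
       [ 0.    ,  0.    ,  0.    ,  1.    ]])}
top {'fx': 420.72884749035785, 'fy': 420.72884749035785, 'cx': 259.27450432865584, 'cy': 192.46155484060264, 'extrinsics': array([[ 0.0162, -0.9998, -0.0147,  0.0025],
       [ 0.9962,  0.0149,  0.0858, -0.5766],
       [-0.0856, -0.016 ,  0.9962, -1.115 ],
       [ 0.    ,  0.    ,  0.    ,  1.    ]])}
{'time_s': 0.1, 'qpos': array([65.6665, 18.4358, -4.0161, 83.1677,  1.2956, 78.5428, -3.2581]), 'joint_velocities': array([ 0.0931, -0.1456,  0.1257, -0.1104, -0.0585,  0.1189,  0.0005]), 'effort': array([ -0.0002, -49.2573,  -0.4058, -31.3396,  -0.0641,   0.0395,
         0.    ]), 'tool_pos': array([ 0.2759, -0.588 ,  0.2216]), 'tool_rot': array([-179.899 ,    0.006 ,   25.1457]), 'force': array([-0.0291, -0.2089, -0.316 ]), 'wrist_torque': array([-0.0062, -0.0536, -0.0091]), 'grasp_force': 0.0, 'grip_width': 0.08689431359203326}
```

View pics/side0.png

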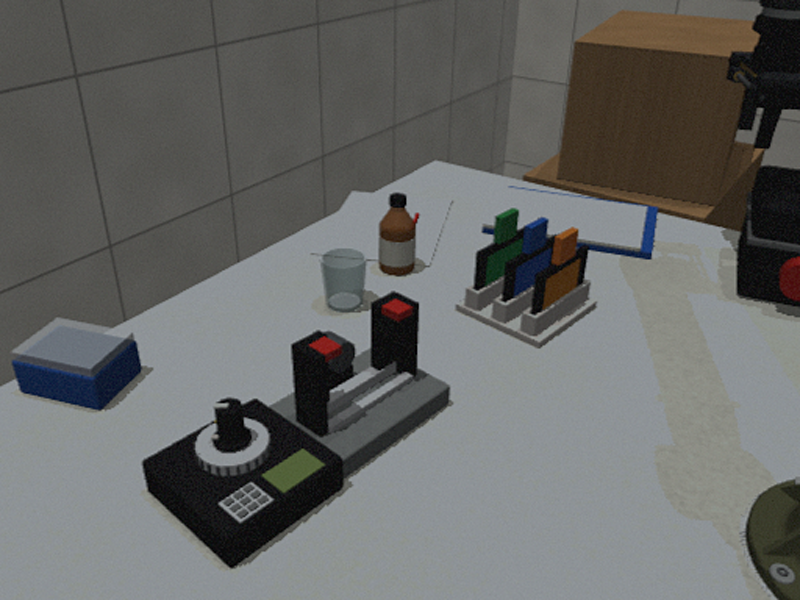

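View pics/top0.png

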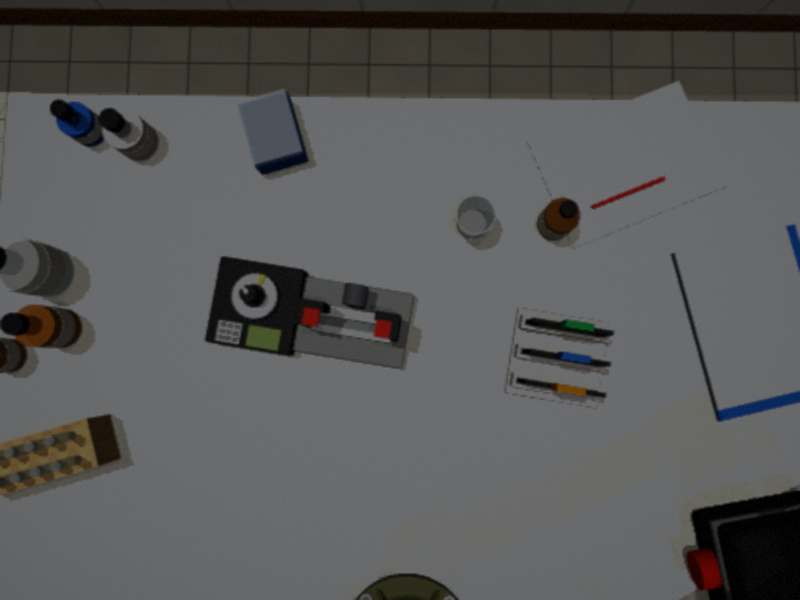

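The side view shows the rack with its amber plate nearest the robot (tab at 565,245) and the photometer brows at (397,310) and (325,348). The top view shows the amber tab at (570,390), the brows at (311,317) and (384,328), and the knob at (253,294). Next I'll enlarge crops to pick the features.

```bash
cat > h.py <<'E'
import numpy as np, cv2
from cell import env
np.set_printoptions(precision=4,suppress=True)
def ray(n,u,v):
    p=env.camera_params(n);E=p["extrinsics"];R,t=E[:3,:3],E[:3,3]
    d=R.T@np.array([(u-p["cx"])/p["fx"],-(v-p["cy"])/p["fy"],-1]);return -R.T@t,d
def at_z(n,u,v,z):
    c,d=ray(n,u,v);return c+d*(z-c[2])/d[2]
def proj(n,P):
    p=env.camera_params(n);E=p["extrinsics"];q=E[:3,:3]@np.asarray(P,float)+E[:3,3]
    return np.array([p["cx"]+p["fx"]*q[0]/-q[2],p["cy"]-p["fy"]*q[1]/-q[2]])
def crop(im,u,v,w,h,s):
    c=im[v:v+h,u:u+w][:,:,::-1];c=np.clip(c.astype(float)*1.6,0,255).astype(np.uint8)
    return cv2.resize(c,None,fx=s,fy=s,interpolation=cv2.INTER_CUBIC)
E
python3 - <<'E'
from h import *
t=np.load("top0.npy");s=np.load("side0.npy")
a=crop(t,130,160,140,80,5);b=crop(s,90,180,200,150,4) 
cv2.imwrite("pics/tp.png",a);cv2.imwrite("pics/sp.png",b)
def blobs(im,lo,hi,n,k=6,S=110,V=40):
    h=cv2.cvtColor(im,cv2.COLOR_RGB2HSV);m=cv2.inRange(h,(lo,S,V),(hi,255,255))
    c,l,st,ce=cv2.connectedComponentsWithStats(m)
    for i in range(1,c):
        if st[i,4]>=k: print(n,st[i],ce[i])
for im,n in((t,"top"),(s,"side")):
    blobs(im,0,5,n+" red",15);blobs(im,10,20,n+" orange",30,170);blobs(im,105,118,n+" blue",40,150);blobs(im,50,80,n+" green",20);blobs(im,25,32,n+" yel",2,130)
for z,u,v in((.135,311,317),(.135,384,328),(.105,253,294),(.06,262,280),(.144,572,391)): print(at_z("top",u/1.5625,v/1.5625,z))
E
```

```text
top red [379 113  47  20 125] [402.416 122.552]
top red [192 196  13  13 128] [198.2109 202.4844]
top red [239 204  12  13 119] [244.6639 209.9832]
top red [443 352  19  26 302] [452.8775 364.202 ]
top orange [348 128  22  20 231] [357.2771 139.1342]
top orange [ 10 196  25  25 369] [ 23.9621 208.5285]
top orange [353 246  23   7  96] [364.1875 249.0312]
top blue [ 36  65  22  22 233] [48.5322 76.8841]
top blue [504 144   8  28 104] [508.375 154.75 ]
top blue [359 225  19   8  91] [368.1429 228.7033]
top blue [458 251  54  18 341] [484.9501 259.6041]
top green [362 205  19   7  85] [370.7529 207.8824]
top yel [165 175   5   7  18] [166.8333 177.9444]
side red [498 164  14  29 238] [505.7395 177.5882]
side red [244 191  21  15 165] [253.1758 197.3576]
side red [198 215  21  16 165] [208.4545 221.6424]
side orange [353 146  17  24 244] [360.5943 157.5123]
side orange [347 166  25  32 341] [358.7273 181.0176]
side blue [377 132  44  34 302] [408.096  152.5795]
side blue [334 140  16  23 241] [341.7054 150.7261]
side blue [329 159  24  30 299] [339.1605 173.1873]
side blue [   8  219   82   43 1479] [ 49.5598 243.6329]
side green [317 134  14  22 189] [322.9101 144.4021]
side green [311 153  23  29 286] [320.5315 166.5455]
[0.5392 0.1566 0.135 ]
[0.5238 0.042  0.135 ]
[0.5768 0.2565 0.105 ]
[0.605  0.2533 0.06  ]
[ 0.4316 -0.2477  0.144 ]
```

View pics/tp.png

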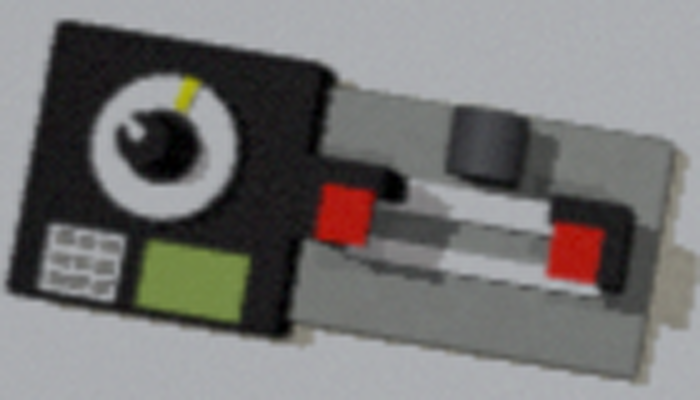

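View pics/sp.png

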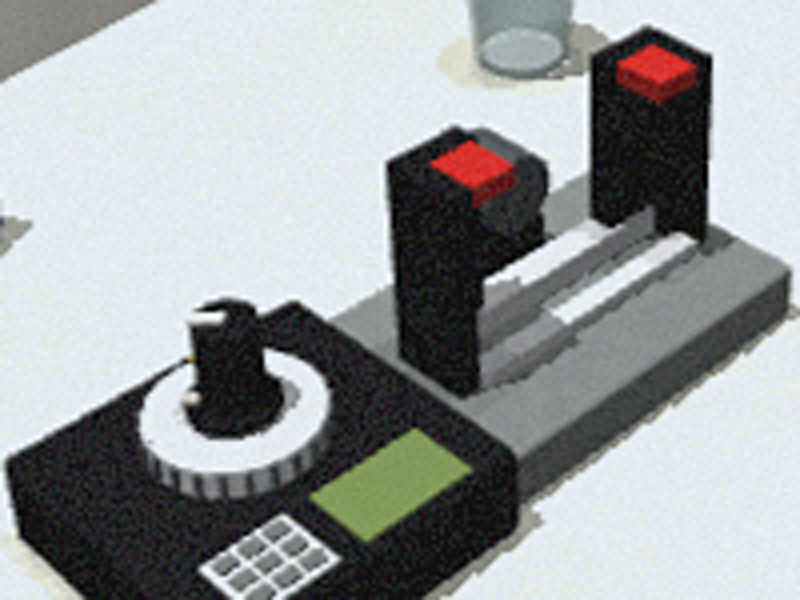

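The top crop shows the red brows at (345,215) and (577,252), the ring centre near (165,147), the mark at (188,92) and the pointer near (128,133). The side crop shows the brow tops at (474,167) and (657,68). I'll fit the poses from these.

```bash
python3 - <<'E'
from h import *
from scipy.optimize import least_squares
T=lambda u,v:("top",130+u/5-.4,160+v/5-.4); S=lambda u,v:("side",90+u/4-.375,180+v/4-.375)
def W(p,q): # slot frame -> world
    c,s=np.cos(p[2]),np.sin(p[2]);return [p[0]+c*q[0]-s*q[1],p[1]+s*q[0]+c*q[1],.03+q[2]]
obs=[]
B=lambda y,x:(x,y,.105)
# side top-face corners (order: far-left.., right.., near..)
for y,cs in((-.057,[(655,45),(697,70),(660,90),(617,68)]),(.057,[(472,140),(515,172),(477,190),(432,165)])):
    o=[(.011,-.012),(-.016,-.012),(-.016,.012),(.011,.012)]
    for (dx,dy),c in zip(o,cs): obs.append((S(*c),(dx,y+dy,.105)))
obs+=[(("top",198.2,202.5),(-.0025,.057,.105))]*3+[(("top",244.7,210.),(-.0025,-.057,.105))]*3
f=lambda p:np.concatenate([proj(n,W(p,q))-(u,v) for (n,u,v),q in obs])
for nm in ("top","side",None):
    g=[o for o in obs if nm in(None,o[0][0])]
    r=least_squares(lambda p:np.concatenate([proj(n,W(p,q))-(u,v) for (n,u,v),q in g]),[.53,.1,-.13]);print(nm,r.x,np.degrees(r.x[2]),np.abs(r.fun).max())
print(f(r.x).round(1))
for z,c in((.06,T(165,147)),(.06,T(188,92)),(.105,T(160,143)),(.105,T(128,133))):print("dial",at_z(*c,z))
print("side ring",at_z(*S(235,411),.06))
# tabs: tri from both blobs
for n,t,s in(("am",(364.2,249.0),(360.6,157.5)),("bl",(368.14,228.7),(341.7,150.7)),("gr",(370.75,207.9),(322.9,144.4))):
    a=at_z("top",*t,.144); print(n,a,"side z=.123",at_z("side",*s,.123))
E
```

```text
top [ 0.5343  0.1013 -0.1441] -8.256287778172325 0.2751178305488793
side [ 0.5312  0.1011 -0.1475] -8.449145217135161 0.9573735153723248
None [ 0.5323  0.1007 -0.1457] -8.347419125326184 1.213657833674631
[-0.7  0.2 -0.3 -0.9  0.1 -1.  -0.1 -0.8 -0.2  0.7  0.  -1.2 -1.1  0.2
 -0.8  0.1  0.5  0.8  0.5  0.8  0.5  0.8 -0.1  0.8 -0.1  0.8 -0.1  0.8]
dial [0.5788 0.2659 0.06  ]
dial [0.6081 0.2547 0.06  ]
dial [0.5767 0.2573 0.105 ]
dial [0.5815 0.2738 0.105 ]
side ring [0.5768 0.2659 0.06  ]
am [ 0.4344 -0.2432  0.144 ] side z=.123 [ 0.4344 -0.2457  0.123 ]
bl [ 0.4829 -0.2529  0.144 ] side z=.123 [ 0.4832 -0.2535  0.123 ]
gr [ 0.5329 -0.2595  0.144 ] side z=.123 [ 0.5334 -0.2594  0.123 ]
```

```bash
cat >> h.py <<'E'
from scipy.spatial.transform import Rotation as Ro
import json
def rot(psi,lean=0): # tool down at yaw psi, then lean: top tilts to slot -x (tool -y) by lean deg
    return Ro.from_euler("z",psi,degrees=True)*Ro.from_euler("x",180,degrees=True)*Ro.from_euler("x",lean,degrees=True)
def plan(p1,R1,n,p0=None,R0=None,dp=2):
    o=env.get_obs()
    p=o["tool_pos"] if p0 is None else np.array(p0); R=Ro.from_euler("xyz",o["tool_rot"],degrees=True) if R0 is None else R0
    rv=(R.inv()*R1).as_rotvec(degrees=True)/n; d=(np.array(p1)-p)/n; out=[]
    for i in range(n):
        s=R.inv().apply(d)*100; out.append({k:round(float(v),q) for k,v,q in zip(("x","y","z","ax","ay","az"),[*s,*rv],[dp]*3+[1]*3) if abs(v)>=.5*10**-q}); R=R*Ro.from_rotvec(rv,degrees=True)
    for i in range(0,n,5): print(json.dumps(out[i:i+5]))
def st():
    o=env.get_obs(); print(o["time_s"],o["tool_pos"],o["tool_rot"],o["force"],o["grip_width"],o["grasp_force"],o["qpos"])
E
python3 - <<'E'
from h import *
print(rot(81).as_matrix())
print(rot(81,20).as_matrix()[:,2])
plan([.434,-.2445,.19],rot(81),10)
E
```

```text
[[ 0.1564  0.9877  0.    ]
 [ 0.9877 -0.1564 -0.    ]
 [ 0.      0.     -1.    ]]
[-0.3378  0.0535 -0.9397]
[{"x": 2.89, "y": -2.44, "z": 0.32, "az": -5.6}, {"x": 3.11, "y": -2.14, "z": 0.32, "az": -5.6}, {"x": 3.31, "y": -1.83, "z": 0.32, "az": -5.6}, {"x": 3.47, "y": -1.5, "z": 0.32, "az": -5.6}, {"x": 3.6, "y": -1.16, "z": 0.32, "az": -5.6}]
[{"x": 3.7, "y": -0.8, "z": 0.32, "az": -5.6}, {"x": 3.76, "y": -0.44, "z": 0.32, "az": -5.6}, {"x": 3.78, "y": -0.07, "z": 0.32, "az": -5.6}, {"x": 3.77, "y": 0.3, "z": 0.32, "az": -5.6}, {"x": 3.72, "y": 0.67, "z": 0.32, "az": -5.6}]
```

Emit:
{"name": "jog_arm", "arguments": {
  "motion": [
    {"x":2.9,"y":-2.4,"z":0.3,"az":-5.6},
    {"x":3.1,"y":-2.1,"z":0.3,"az":-5.6},
    {"x":3.3,"y":-1.8,"z":0.3,"az":-5.6},
    {"x":3.5,"y":-1.5,"z":0.3,"az":-5.6},
    {"x":3.6,"y":-1.2,"z":0.3,"az":-5.6}
  ],
  "claw": -0.2,
  "squeeze": 25
}}

```text
$.motion[0]: bad value
```

Emit:
{"name": "jog_arm", "arguments": {
  "motion": [
    {"x":3.7,"y":-0.8,"z":0.3,"az":-5.6},
    {"x":3.8,"y":-0.4,"z":0.3,"az":-5.6},
    {"x":3.8,"y":-0.1,"z":0.3,"az":-5.6},
    {"x":3.8,"y":0.3,"z":0.3,"az":-5.6},
    {"x":3.7,"y":0.7,"z":0.3,"az":-5.6}
  ]
}}

```text
$.motion[0]: bad value
```

```bash
python3 - <<'E'
from h import *
st()
a=crop(env.read_camera("top"),300,190,120,90,5);b=crop(env.read_camera("side"),270,90,140,120,4)
c=np.zeros((600,800,3),np.uint8);c[:450,:600]=a;cv2.imwrite("pics/a1.png",a);cv2.imwrite("pics/b1.png",b)
plan([.434,-.2445,.11],rot(81),5)
E
```

```text
0.1 [ 0.2759 -0.588   0.2216] [-179.899     0.006    25.1457] [-0.0291 -0.2089 -0.316 ] 0.08689431359203326 0.0 [65.6665 18.4358 -4.0161 83.1677  1.2956 78.5428 -3.2581]
[{"x": 5.78, "y": -4.88, "z": 2.24, "az": -11.2}, {"x": 6.62, "y": -3.66, "z": 2.24, "az": -11.2}, {"x": 7.2, "y": -2.31, "z": 2.24, "az": -11.2}, {"x": 7.51, "y": -0.87, "z": 2.24, "az": -11.2}, {"x": 7.54, "y": 0.6, "z": 2.24, "az": -11.2}]
```

View pics/b1.png

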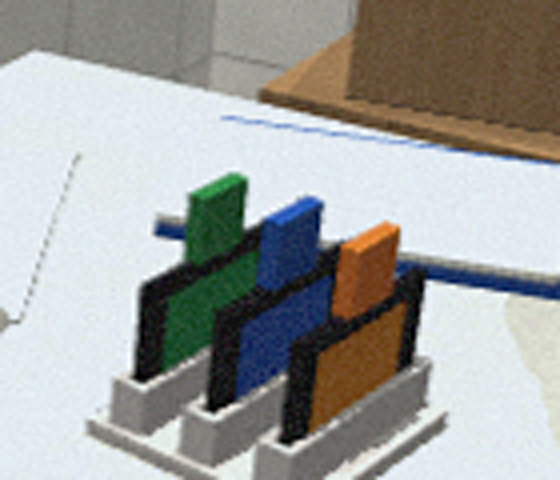

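The move was refused, probably because every row needs all six keys. The picture only shows the untouched rack, with the amber tab at (370,270) in the crop.

Emit:
{"name": "jog_arm", "arguments": {
  "motion": [
    {"x":2.9,"y":-2.4,"z":0.3,"ax":0,"ay":0,"az":-5.6},
    {"x":3.1,"y":-2.1,"z":0.3,"ax":0,"ay":0,"az":-5.6},
    {"x":3.3,"y":-1.8,"z":0.3,"ax":0,"ay":0,"az":-5.6},
    {"x":3.5,"y":-1.5,"z":0.3,"ax":0,"ay":0,"az":-5.6},
    {"x":3.6,"y":-1.2,"z":0.3,"ax":0,"ay":0,"az":-5.6}
  ],
  "claw": -0.2,
  "squeeze": 25
}}

```text
time_s: 0.7
tool_pos: [0.3559, -0.4157, 0.2073]
tool_rot: [-180.0, 0.0, 53.4]
force: [0.4, 0.2, -0.2]
grip_width: 0.0547
grasp_force: 0.0
```

Emit:
{"name": "jog_arm", "arguments": {
  "motion": [
    {"x":3.7,"y":-0.8,"z":0.3,"ax":0,"ay":0,"az":-5.6},
    {"x":3.8,"y":-0.4,"z":0.3,"ax":0,"ay":0,"az":-5.6},
    {"x":3.8,"y":-0.1,"z":0.3,"ax":0,"ay":0,"az":-5.6},
    {"x":3.8,"y":0.3,"z":0.3,"ax":0,"ay":0,"az":-5.6},
    {"x":3.7,"y":0.7,"z":0.3,"ax":0,"ay":0,"az":-5.6}
  ]
}}

```text
time_s: 1.2
tool_pos: [0.4353, -0.2433, 0.1925]
tool_rot: [180.0, 0.0, 81.4]
force: [1.2, -0.2, 0.1]
grip_width: 0.0352
grasp_force: 0.0
```

```bash
sed -i 's/ if abs(v)>=.5\*10\*\*-q}/}/' h.py; python3 - <<'E'
from h import *
st()
b=crop(env.read_camera("side"),270,60,140,150,4);cv2.imwrite("pics/b2.png",b)
plan([.434,-.2445,.109],rot(81),5)
E
```

```text
1.2 [ 0.4353 -0.2433  0.1925] [179.9927   0.0223  81.3732] [ 1.1844 -0.1778  0.0942] 0.03515180627811886 0.0 [ 49.1578   2.0045 -23.3872 105.8291   0.8551  72.3192  16.897 ]
[{"x": -0.19, "y": -0.07, "z": 1.66, "ax": 0.0, "ay": -0.0, "az": 0.2}, {"x": -0.19, "y": -0.07, "z": 1.66, "ax": 0.0, "ay": -0.0, "az": 0.2}, {"x": -0.19, "y": -0.06, "z": 1.66, "ax": 0.0, "ay": -0.0, "az": 0.2}, {"x": -0.19, "y": -0.06, "z": 1.66, "ax": 0.0, "ay": -0.0, "az": 0.2}, {"x": -0.19, "y": -0.06, "z": 1.66, "ax": 0.0, "ay": -0.0, "az": 0.2}]
```

View pics/b2.png

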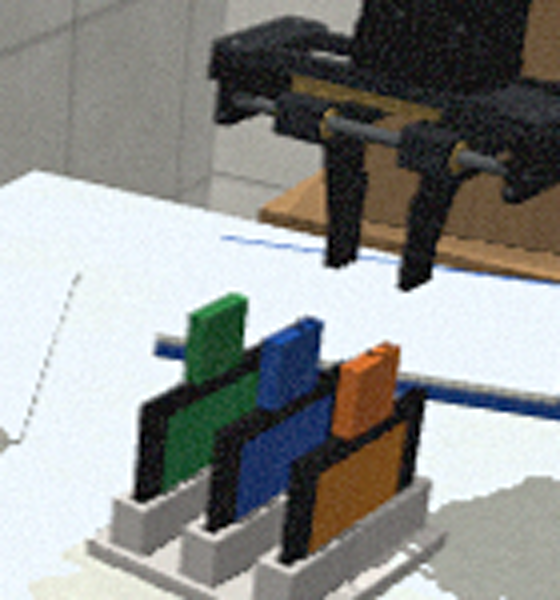

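The fingers sit above the amber tab, centred on it at about (380,280). I'll descend part way and let the arm settle.

Emit:
{"name": "jog_arm", "arguments": {
  "motion": [
    {"x":0,"y":0,"z":1,"ax":0,"ay":0,"az":0},
    {"x":0,"y":0,"z":1,"ax":0,"ay":0,"az":0},
    {"x":0,"y":0,"z":0,"ax":0,"ay":0,"az":0},
    {"x":0,"y":0,"z":0,"ax":0,"ay":0,"az":0},
    {"x":0,"y":0,"z":0,"ax":0,"ay":0,"az":0}
  ]
}}

```text
time_s: 1.75
tool_pos: [0.4347, -0.2458, 0.1726]
tool_rot: [180.0, 0.0, 81.0]
force: [0.1, 0.1, 0.2]
grip_width: 0.0346
grasp_force: 0.0
```

```bash
python3 - <<'E'
from h import *
st()
plan([.434,-.2445,.109],rot(81),5)
E
```

```text
1.75 [ 0.4347 -0.2458  0.1726] [179.9965   0.0016  81.0296] [0.1088 0.0926 0.2329] 0.03459528193202657 0.0 [ 49.1844   2.9685 -23.318  107.2386   1.2502  70.0355  16.4971]
[{"x": 0.02, "y": -0.02, "z": 1.27, "ax": 0.0, "ay": 0.0, "az": 0.0}, {"x": 0.02, "y": -0.02, "z": 1.27, "ax": 0.0, "ay": 0.0, "az": 0.0}, {"x": 0.02, "y": -0.02, "z": 1.27, "ax": 0.0, "ay": 0.0, "az": 0.0}, {"x": 0.02, "y": -0.02, "z": 1.27, "ax": 0.0, "ay": 0.0, "az": 0.0}, {"x": 0.02, "y": -0.02, "z": 1.27, "ax": 0.0, "ay": 0.0, "az": 0.0}]
```

Emit:
{"name": "jog_arm", "arguments": {
  "motion": [
    {"x":0.05,"y":-0.05,"z":2.1,"ax":0,"ay":0,"az":0},
    {"x":0.05,"y":0,"z":2.1,"ax":0,"ay":0,"az":0},
    {"x":0,"y":0,"z":2.1,"ax":0,"ay":0,"az":0},
    {"x":0,"y":0,"z":0,"ax":0,"ay":0,"az":0},
    {"x":0,"y":0,"z":0,"ax":0,"ay":0,"az":0}
  ]
}}

```text
time_s: 2.25
tool_pos: [0.4347, -0.2441, 0.11]
tool_rot: [180.0, -0.0, 81.1]
force: [0.2, 0.2, -0.5]
grip_width: 0.0348
grasp_force: 0.0
```

Emit:
{"name": "jog_arm", "arguments": {
  "motion": [
    {"x":0,"y":0,"z":0,"ax":0,"ay":0,"az":0},
    {"x":0,"y":0,"z":0,"ax":0,"ay":0,"az":0},
    {"x":0,"y":0,"z":0,"ax":0,"ay":0,"az":0},
    {"x":0,"y":0,"z":0,"ax":0,"ay":0,"az":0},
    {"x":0,"y":0,"z":0,"ax":0,"ay":0,"az":0}
  ],
  "claw": -1,
  "squeeze": 25
}}

```text
time_s: 2.75
tool_pos: [0.4347, -0.2439, 0.1101]
tool_rot: [180.0, 0.0, 81.1]
force: [-1.3, -0.6, 3.5]
grip_width: 0.012
grasp_force: 24.9
```

Emit:
{"name": "jog_arm", "arguments": {
  "motion": [
    {"x":0,"y":0,"z":-1.5,"ax":0,"ay":0,"az":0},
    {"x":0,"y":0,"z":-2.5,"ax":0,"ay":0,"az":0},
    {"x":0,"y":0,"z":-3.5,"ax":0,"ay":0,"az":0},
    {"x":0,"y":0,"z":-3.5,"ax":0,"ay":0,"az":0},
    {"x":0,"y":0,"z":-3,"ax":0,"ay":0,"az":0}
  ]
}}

```text
time_s: 3.25
tool_pos: [0.4347, -0.2437, 0.2511]
tool_rot: [180.0, 0.0, 81.1]
force: [0.6, -0.3, -1.5]
grip_width: 0.012
grasp_force: 24.9
```

```bash
cat >> h.py <<'E'
SL=np.array([.5323,.1007,.030]); YAW=-8.35
def target(lean,xf,zf,L,h=.098,y=0):
    "TCP pose for plate leaned `lean` deg to slot -x, foot centre at slot (xf,y,zf) + L along the plate"
    a=np.radians(lean);u=np.array([-np.sin(a),0,np.cos(a)]);q=np.array([xf,y,zf])+u*(h+L)
    return SL+Ro.from_euler("z",YAW,degrees=True).apply(q), rot(90+YAW,-lean)
E
python3 - <<'E'
from h import *
st()
p,R=target(20,.0015,.003,.11);print(p,R.as_matrix())
plan(p,R,15,p0=[.4347,-.2439,.250])
E
```

```text
3.25 [ 0.4347 -0.2437  0.2511] [179.9564   0.021   81.1483] [ 0.614  -0.2679 -1.4623] 0.012025783099397017 24.94793449557619 [ 49.5105  -0.0243 -23.1423 100.9747  -0.0027  78.9998  17.517 ]
[0.4634 0.1108 0.2285] [[ 0.1452  0.9297  0.3384]
 [ 0.9894 -0.1365 -0.0497]
 [-0.      0.342  -0.9397]]
[{"x": 2.37, "y": -0.17, "z": 0.14, "ax": -1.3, "ay": 0.0, "az": -0.0}, {"x": 2.37, "y": -0.18, "z": 0.14, "ax": -1.3, "ay": 0.0, "az": -0.0}, {"x": 2.37, "y": -0.18, "z": 0.14, "ax": -1.3, "ay": 0.0, "az": -0.0}, {"x": 2.37, "y": -0.18, "z": 0.13, "ax": -1.3, "ay": 0.0, "az": -0.0}, {"x": 2.37, "y": -0.18, "z": 0.13, "ax": -1.3, "ay": 0.0, "az": -0.0}]
[{"x": 2.37, "y": -0.18, "z": 0.12, "ax": -1.3, "ay": 0.0, "az": -0.0}, {"x": 2.37, "y": -0.19, "z": 0.12, "ax": -1.3, "ay": 0.0, "az": -0.0}, {"x": 2.37, "y": -0.19, "z": 0.12, "ax": -1.3, "ay": 0.0, "az": -0.0}, {"x": 2.37, "y": -0.19, "z": 0.11, "ax": -1.3, "ay": 0.0, "az": -0.0}, {"x": 2.37, "y": -0.19, "z": 0.11, "ax": -1.3, "ay": 0.0, "az": -0.0}]
[{"x": 2.37, "y": -0.19, "z": 0.1, "ax": -1.3, "ay": 0.0, "az": -0.0}, {"x": 2.37, "y": -0.19, "z": 0.1, "ax": -1.3, "ay": 0.0, "az": -0.0}, {"x": 2.37, "y": -0.19, "z": 0.09, "ax": -1.3, "ay": 0.0, "az": -0.0}, {"x": 2.37, "y": -0.19, "z": 0.09, "ax": -1.3, "ay": 0.0, "az": -0.0}, {"x": 2.37, "y": -0.19, "z": 0.09, "ax": -1.3, "ay": 0.0, "az": -0.0}]
```

Emit:
{"name": "jog_arm", "arguments": {
  "motion": [
    {"x":1.5,"y":-0.2,"z":0.1,"ax":-1.3,"ay":0,"az":0},
    {"x":2.4,"y":-0.2,"z":0.1,"ax":-1.3,"ay":0,"az":0},
    {"x":2.4,"y":-0.2,"z":0.1,"ax":-1.3,"ay":0,"az":0},
    {"x":2.4,"y":-0.2,"z":0.1,"ax":-1.3,"ay":0,"az":0},
    {"x":2.4,"y":-0.2,"z":0.1,"ax":-1.3,"ay":0,"az":0}
  ]
}}

```text
time_s: 3.75
tool_pos: [0.4419, -0.1315, 0.2437]
tool_rot: [173.5, -0.0, 81.1]
force: [1.0, -0.3, -1.1]
grip_width: 0.0119
grasp_force: 25.0
```

Emit:
{"name": "jog_arm", "arguments": {
  "motion": [
    {"x":2.4,"y":-0.2,"z":0.1,"ax":-1.3,"ay":0,"az":0},
    {"x":2.4,"y":-0.2,"z":0.1,"ax":-1.3,"ay":0,"az":0},
    {"x":2.4,"y":-0.2,"z":0.1,"ax":-1.3,"ay":0,"az":0},
    {"x":2.4,"y":-0.2,"z":0.1,"ax":-1.3,"ay":0,"az":0},
    {"x":2.4,"y":-0.2,"z":0.1,"ax":-1.3,"ay":0,"az":0}
  ]
}}

```text
time_s: 4.25
tool_pos: [0.4508, -0.0164, 0.2376]
tool_rot: [167.2, 0.1, 81.0]
force: [-0.3, -1.2, -0.3]
grip_width: 0.0119
grasp_force: 25.0
```

Emit:
{"name": "jog_arm", "arguments": {
  "motion": [
    {"x":2.4,"y":-0.2,"z":0.1,"ax":-1.3,"ay":0,"az":0},
    {"x":2.4,"y":-0.2,"z":0.1,"ax":-1.3,"ay":0,"az":0},
    {"x":2.4,"y":-0.2,"z":0.1,"ax":-1.3,"ay":0,"az":0},
    {"x":2.4,"y":-0.2,"z":0.1,"ax":-1.3,"ay":0,"az":0},
    {"x":1.5,"y":-0.2,"z":0.1,"ax":-1.3,"ay":0,"az":0}
  ]
}}

```text
time_s: 4.75
tool_pos: [0.4611, 0.0864, 0.2305]
tool_rot: [161.3, 0.1, 81.3]
force: [-1.4, 0.3, -0.5]
grip_width: 0.0121
grasp_force: 25.0
```

Emit:
{"name": "jog_arm", "arguments": {
  "motion": [
    {"x":0,"y":0,"z":0,"ax":0,"ay":0,"az":0},
    {"x":0,"y":0,"z":0,"ax":0,"ay":0,"az":0},
    {"x":0,"y":0,"z":0,"ax":0,"ay":0,"az":0},
    {"x":0,"y":0,"z":0,"ax":0,"ay":0,"az":0},
    {"x":0,"y":0,"z":0,"ax":0,"ay":0,"az":0}
  ]
}}

```text
time_s: 5.25
tool_pos: [0.4619, 0.0828, 0.2309]
tool_rot: [161.4, 0.1, 81.0]
force: [-0.0, -0.5, -0.7]
grip_width: 0.0118
grasp_force: 25.0
```

```bash
python3 - <<'E'
from h import *
st()
b=crop(env.read_camera("side"),150,110,150,150,4);cv2.imwrite("pics/b3.png",b)
p,R=target(20,.0015,.003,.11)
plan(p,R,1)
p,R=target(20,.0015,.003,.05)
plan(p,R,5)
E
```

```text
5.25 [0.4619 0.0828 0.2309] [161.3794   0.1311  80.9529] [-0.0226 -0.5104 -0.7175] 0.011770179052221521 24.97179694706574 [ -8.426  -17.2299  -9.958  120.145    6.4767  60.4448 -29.7829]
[{"x": 2.77, "y": -0.34, "z": 0.13, "ax": -1.4, "ay": 0.3, "az": -0.6}]
[{"x": 0.56, "y": -0.04, "z": 1.23, "ax": -0.3, "ay": 0.1, "az": -0.1}, {"x": 0.56, "y": -0.04, "z": 1.23, "ax": -0.3, "ay": 0.1, "az": -0.1}, {"x": 0.56, "y": -0.05, "z": 1.23, "ax": -0.3, "ay": 0.1, "az": -0.1}, {"x": 0.56, "y": -0.05, "z": 1.23, "ax": -0.3, "ay": 0.1, "az": -0.1}, {"x": 0.56, "y": -0.06, "z": 1.23, "ax": -0.3, "ay": 0.1, "az": -0.1}]
```

View pics/b3.png

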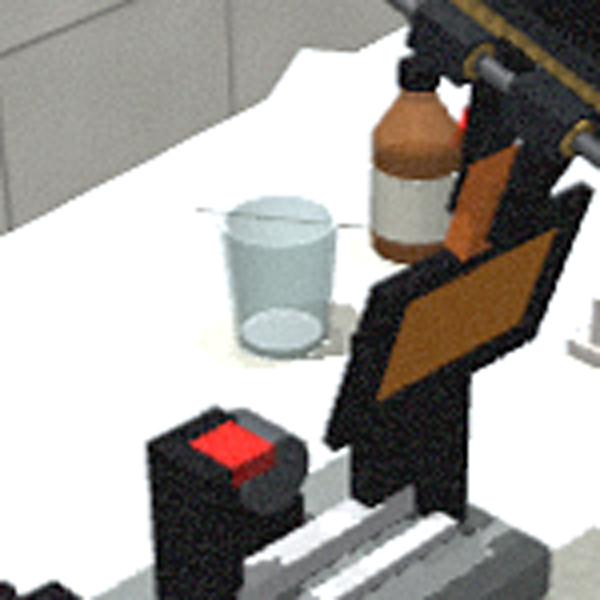

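The picture shows the amber plate held firmly and leaned, its foot edge running from (335,445) to (540,335), in front of the right-hand brow. Joint 2 is near its limit, so I'll use a smaller lean of 17° and stay further forward.

```bash
python3 - <<'E'
from h import *
p,R=target(17,.0015,.003,.095);print(p)
plan(p,R,5)
E
```

```text
[0.478  0.1087 0.2176]
[{"x": 0.56, "y": 0.14, "z": 0.33, "ax": 0.3, "ay": 0.1, "az": -0.1}, {"x": 0.56, "y": 0.14, "z": 0.33, "ax": 0.3, "ay": 0.1, "az": -0.1}, {"x": 0.56, "y": 0.15, "z": 0.33, "ax": 0.3, "ay": 0.1, "az": -0.1}, {"x": 0.56, "y": 0.15, "z": 0.33, "ax": 0.3, "ay": 0.1, "az": -0.1}, {"x": 0.56, "y": 0.15, "z": 0.33, "ax": 0.3, "ay": 0.1, "az": -0.1}]
```

Emit:
{"name": "jog_arm", "arguments": {
  "motion": [
    {"x":0.5,"y":0.15,"z":0.3,"ax":0.3,"ay":0.1,"az":-0.1},
    {"x":0.6,"y":0.15,"z":0.3,"ax":0.3,"ay":0.1,"az":-0.1},
    {"x":0.6,"y":0.15,"z":0.4,"ax":0.3,"ay":0.1,"az":-0.1},
    {"x":0.6,"y":0.15,"z":0.3,"ax":0.3,"ay":0.1,"az":-0.1},
    {"x":0.5,"y":0.15,"z":0.3,"ax":0.3,"ay":0.1,"az":-0.1}
  ]
}}

```text
time_s: 5.8
tool_pos: [0.4781, 0.1107, 0.2174]
tool_rot: [162.9, -0.2, 81.8]
force: [-0.4, 0.7, -1.0]
grip_width: 0.0118
grasp_force: 25.0
```

Emit:
{"name": "jog_arm", "arguments": {
  "motion": [
    {"x":0,"y":0,"z":0,"ax":0,"ay":0,"az":0},
    {"x":0,"y":0,"z":0,"ax":0,"ay":0,"az":0},
    {"x":0,"y":0,"z":0,"ax":0,"ay":0,"az":0},
    {"x":0,"y":0,"z":0,"ax":0,"ay":0,"az":0},
    {"x":0,"y":0,"z":0,"ax":0,"ay":0,"az":0}
  ]
}}

```text
time_s: 6.3
tool_pos: [0.4778, 0.1098, 0.2181]
tool_rot: [162.9, -0.2, 81.7]
force: [-0.2, 0.2, -1.5]
grip_width: 0.0115
grasp_force: 25.0
```

```bash
python3 - <<'E'
from h import *
st()
p,R=target(17,.0015,.003,.095)
plan(p,R,1)
p,R=target(17,.0015,.003,.055)
plan(p,R,5)
E
```

```text
6.3 [0.4778 0.1098 0.2181] [162.8565  -0.1915  81.7093] [-0.2061  0.2062 -1.507 ] 0.011545378113917842 24.97201164602302 [ -9.3114 -12.7835 -11.3305 117.9106   6.4478  59.6364 -31.548 ]
[{"x": -0.11, "y": 0.02, "z": 0.06, "ax": 0.1, "ay": -0.2, "az": 0.0}]
[{"x": -0.02, "y": 0.0, "z": 0.81, "ax": 0.0, "ay": -0.0, "az": 0.0}, {"x": -0.02, "y": 0.0, "z": 0.81, "ax": 0.0, "ay": -0.0, "az": 0.0}, {"x": -0.02, "y": 0.0, "z": 0.81, "ax": 0.0, "ay": -0.0, "az": 0.0}, {"x": -0.02, "y": 0.0, "z": 0.81, "ax": 0.0, "ay": -0.0, "az": 0.0}, {"x": -0.02, "y": 0.0, "z": 0.81, "ax": 0.0, "ay": -0.0, "az": 0.0}]
```

```bash
python3 - <<'E'
from h import *
o=env.get_obs();R=Ro.from_euler("xyz",o["tool_rot"],degrees=True)
im=env.read_camera("side");u0,v0,s=150,110,5;b=crop(im,u0,v0,150,115,s)
f=lambda P:tuple(int(x) for x in ((proj("side",P)-(u0,v0)+.5)*s-.5))
T=lambda x,y,z:o["tool_pos"]+R.apply([x,y,z])
def poly(ps,c): cv2.polylines(b,[np.array([f(p) for p in ps])],True,c,1)
for y in(-.004,.004): poly([T(a,y,d) for a,d in((-.065,.098),(.065,.098),(.065,.008),(-.065,.008))],(0,255,255))
W=lambda x,y,z:SL+Ro.from_euler("z",YAW,degrees=True).apply([x,y,z])
for y in(-.057,.057):
    for z in(.095,.105): poly([W(a,y+d,z) for a,d in((-.016,-.012),(-.016,.012),(.011,.012),(.011,-.012))],(0,255,0))
poly([W(a,d,0.008) for a,d in((-.008,-.069),(-.008,.069),(-.02,.069),(-.02,-.069))],(255,0,255))
cv2.imwrite("pics/b4.png",b)
E
```

```text
(no output)
```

View pics/b4.png

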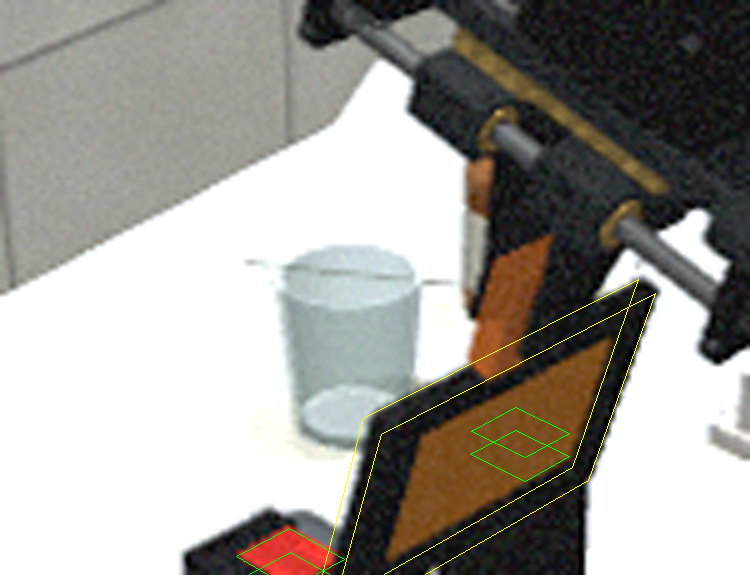

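The overlay matches the plate edges (right edge at 655,293) and the brow (290,530) to within a couple of mm. I'll slide in.

Emit:
{"name": "jog_arm", "arguments": {
  "motion": [
    {"x":0,"y":0,"z":0.8,"ax":0,"ay":0,"az":0},
    {"x":0,"y":0,"z":0.8,"ax":0,"ay":0,"az":0},
    {"x":0,"y":0,"z":0.8,"ax":0,"ay":0,"az":0},
    {"x":0,"y":0,"z":0.8,"ax":0,"ay":0,"az":0},
    {"x":0,"y":0,"z":0.8,"ax":0,"ay":0,"az":0}
  ]
}}

```text
time_s: 6.85
tool_pos: [0.4895, 0.1082, 0.1786]
tool_rot: [162.9, -0.2, 81.7]
force: [0.2, -0.8, -0.8]
grip_width: 0.0119
grasp_force: 25.0
```

Emit:
{"name": "jog_arm", "arguments": {
  "motion": [
    {"x":0,"y":0,"z":0.8,"ax":0,"ay":0,"az":0},
    {"x":0,"y":0,"z":0.8,"ax":0,"ay":0,"az":0},
    {"x":0,"y":0,"z":0.8,"ax":0,"ay":0,"az":0},
    {"x":0,"y":0,"z":0.6,"ax":0,"ay":0,"az":0},
    {"x":0,"y":0,"z":0,"ax":0,"ay":0,"az":0}
  ]
}}

```text
time_s: 7.35
tool_pos: [0.4978, 0.1069, 0.1498]
tool_rot: [163.0, -0.1, 81.7]
force: [0.8, 0.8, -1.4]
grip_width: 0.0119
grasp_force: 25.0
```

```bash
python3 - <<'E'
from h import *
st()
p,R=target(17,.0015,.003,.02)
plan(p,R,1)
p,R=target(17,.0015,.003,0)
plan(p,R,5)
E
```

```text
7.35 [0.4978 0.1069 0.1498] [162.9741  -0.1466  81.7115] [ 0.7976  0.8043 -1.3635] 0.011875579611715554 24.97185016516596 [ -8.8158  -6.9455 -11.3722 121.1999   8.4755  50.8224 -33.1052]
[{"x": -0.11, "y": 0.08, "z": 0.44, "ax": 0.0, "ay": -0.2, "az": 0.0}]
[{"x": -0.02, "y": 0.02, "z": 0.49, "ax": 0.0, "ay": -0.0, "az": 0.0}, {"x": -0.02, "y": 0.02, "z": 0.49, "ax": 0.0, "ay": -0.0, "az": 0.0}, {"x": -0.02, "y": 0.02, "z": 0.49, "ax": 0.0, "ay": -0.0, "az": 0.0}, {"x": -0.02, "y": 0.02, "z": 0.49, "ax": 0.0, "ay": -0.0, "az": 0.0}, {"x": -0.02, "y": 0.02, "z": 0.49, "ax": 0.0, "ay": -0.0, "az": 0.0}]
```

Emit:
{"name": "jog_arm", "arguments": {
  "motion": [
    {"x":0,"y":0.05,"z":0.6,"ax":0,"ay":0,"az":0},
    {"x":0,"y":0.05,"z":0.6,"ax":0,"ay":0,"az":0},
    {"x":0,"y":0,"z":0.5,"ax":0,"ay":0,"az":0},
    {"x":0,"y":0,"z":0.3,"ax":0,"ay":0,"az":0},
    {"x":0,"y":0,"z":0,"ax":0,"ay":0,"az":0}
  ]
}}

```text
time_s: 7.85
tool_pos: [0.5047, 0.1061, 0.1315]
tool_rot: [162.9, -0.2, 81.7]
force: [-0.3, -0.4, -0.9]
grip_width: 0.0118
grasp_force: 25.0
```

Emit:
{"name": "jog_arm", "arguments": {
  "motion": [
    {"x":0,"y":0,"z":0.1,"ax":0,"ay":0,"az":0},
    {"x":0,"y":0,"z":0.1,"ax":0,"ay":0,"az":0},
    {"x":0,"y":0,"z":0.1,"ax":0,"ay":0,"az":0},
    {"x":0,"y":0,"z":0.1,"ax":0,"ay":0,"az":0},
    {"x":0,"y":0,"z":0,"ax":0,"ay":0,"az":0}
  ]
}}

```text
time_s: 8.35
tool_pos: [0.5061, 0.106, 0.1282]
tool_rot: [162.9, -0.2, 81.7]
force: [-0.3, -0.3, -0.7]
grip_width: 0.0118
grasp_force: 25.0
```

```bash
python3 - <<'E'
from h import *
st()
p,R=target(17,.0015,.0012,0)
plan(p,R,1)
E
```

```text
8.35 [0.5061 0.106  0.1282] [162.8836  -0.1804  81.7235] [-0.3292 -0.3064 -0.6848] 0.011809535867376994 24.971863408572972 [ -8.6444  -4.6325 -11.327  121.8554   9.4178  47.8432 -33.7797]
[{"x": -0.15, "y": -0.14, "z": 0.3, "ax": 0.1, "ay": -0.2, "az": 0.0}]
```

Emit:
{"name": "jog_arm", "arguments": {
  "motion": [
    {"x":0,"y":0,"z":0.1,"ax":0,"ay":0,"az":0},
    {"x":0,"y":0,"z":0.1,"ax":0,"ay":0,"az":0},
    {"x":0,"y":0,"z":0,"ax":0,"ay":0,"az":0},
    {"x":0,"y":0,"z":0,"ax":0,"ay":0,"az":0},
    {"x":0,"y":0,"z":0,"ax":0,"ay":0,"az":0}
  ]
}}

```text
time_s: 8.85
tool_pos: [0.5068, 0.106, 0.1265]
tool_rot: [162.9, -0.2, 81.7]
force: [-0.8, -0.5, -1.9]
grip_width: 0.0123
grasp_force: 25.0
```

Emit:
{"name": "jog_arm", "arguments": {
  "motion": [
    {"x":0,"y":0,"z":0.1,"ax":0,"ay":0,"az":0},
    {"x":0,"y":0,"z":0,"ax":0,"ay":0,"az":0},
    {"x":0,"y":0,"z":0,"ax":0,"ay":0,"az":0},
    {"x":0,"y":0,"z":0,"ax":0,"ay":0,"az":0},
    {"x":0,"y":0,"z":0,"ax":0,"ay":0,"az":0}
  ]
}}

```text
time_s: 9.35
tool_pos: [0.5071, 0.106, 0.1255]
tool_rot: [162.9, -0.2, 81.7]
force: [0.2, 0.4, -1.0]
grip_width: 0.012
grasp_force: 25.0
```

```bash
python3 - <<'E'
from h import *
st()
o=env.get_obs();R=Ro.from_euler("xyz",o["tool_rot"],degrees=True)
f=o["tool_pos"]+R.apply([0,0,.098]);q=Ro.from_euler("z",-YAW,degrees=True).apply(f-SL);print("foot slot",q)
for n,l in((5,8),(10,-2)):
  p,R1=target(l,q[0],.0012,0,y=q[1]);print(l);plan(p,R1,n)
E
```

```text
9.35 [0.5071 0.106  0.1255] [162.8694  -0.1891  81.7235] [ 0.2426  0.362  -0.9964] 0.011968217071414477 24.97178724326659 [ -8.6278  -4.3442 -11.3225 121.9388   9.5425  47.4673 -33.88  ]
foot slot [0.0032 0.0019 0.0019]
8
[{"x": 0.01, "y": 0.31, "z": 0.04, "ax": 1.8, "ay": -0.0, "az": 0.0}, {"x": 0.01, "y": 0.31, "z": 0.03, "ax": 1.8, "ay": -0.0, "az": 0.0}, {"x": 0.01, "y": 0.31, "z": 0.02, "ax": 1.8, "ay": -0.0, "az": 0.0}, {"x": 0.01, "y": 0.31, "z": 0.01, "ax": 1.8, "ay": -0.0, "az": 0.0}, {"x": 0.01, "y": 0.31, "z": -0.0, "ax": 1.8, "ay": -0.0, "az": 0.0}]
-2
[{"x": 0.0, "y": 0.32, "z": 0.06, "ax": 1.9, "ay": -0.0, "az": 0.0}, {"x": 0.0, "y": 0.32, "z": 0.05, "ax": 1.9, "ay": -0.0, "az": 0.0}, {"x": 0.0, "y": 0.32, "z": 0.04, "ax": 1.9, "ay": -0.0, "az": 0.0}, {"x": 0.0, "y": 0.32, "z": 0.03, "ax": 1.9, "ay": -0.0, "az": 0.0}, {"x": 0.0, "y": 0.32, "z": 0.02, "ax": 1.9, "ay": -0.0, "az": 0.0}]
[{"x": 0.0, "y": 0.32, "z": 0.01, "ax": 1.9, "ay": -0.0, "az": 0.0}, {"x": 0.0, "y": 0.32, "z": -0.0, "ax": 1.9, "ay": -0.0, "az": 0.0}, {"x": 0.0, "y": 0.32, "z": -0.02, "ax": 1.9, "ay": -0.0, "az": 0.0}, {"x": 0.0, "y": 0.32, "z": -0.03, "ax": 1.9, "ay": -0.0, "az": 0.0}, {"x": 0.0, "y": 0.32, "z": -0.04, "ax": 1.9, "ay": -0.0, "az": 0.0}]
```

Emit:
{"name": "jog_arm", "arguments": {
  "motion": [
    {"x":0,"y":0.3,"z":0.05,"ax":1.9,"ay":0,"az":0},
    {"x":0,"y":0.3,"z":0.05,"ax":1.9,"ay":0,"az":0},
    {"x":0,"y":0.3,"z":0.03,"ax":1.9,"ay":0,"az":0},
    {"x":0,"y":0.3,"z":0.02,"ax":1.9,"ay":0,"az":0},
    {"x":0,"y":0.3,"z":0.01,"ax":1.9,"ay":0,"az":0}
  ]
}}

```text
time_s: 9.85
tool_pos: [0.5224, 0.1039, 0.1279]
tool_rot: [172.4, -0.2, 81.7]
force: [-0.0, 1.0, 0.1]
grip_width: 0.0116
grasp_force: 25.0
```

Emit:
{"name": "jog_arm", "arguments": {
  "motion": [
    {"x":0,"y":0.31,"z":0,"ax":1.9,"ay":0,"az":0},
    {"x":0,"y":0.31,"z":0,"ax":1.9,"ay":0,"az":0},
    {"x":0,"y":0.31,"z":-0.01,"ax":1.9,"ay":0,"az":0},
    {"x":0,"y":0,"z":0,"ax":0,"ay":0,"az":0},
    {"x":0,"y":0,"z":0,"ax":0,"ay":0,"az":0}
  ]
}}

```text
time_s: 10.35
tool_pos: [0.5313, 0.1024, 0.1284]
tool_rot: [178.0, -0.2, 81.7]
force: [0.7, 0.6, 0.2]
grip_width: 0.012
grasp_force: 25.0
```

```bash
python3 - <<'E'
from h import *
st()
o=env.get_obs();R=Ro.from_euler("xyz",o["tool_rot"],degrees=True)
f=o["tool_pos"]+R.apply([0,0,.098]);q=Ro.from_euler("z",-YAW,degrees=True).apply(f-SL);print("foot slot",q)
p,R1=target(-2,.0015,.0005,0,y=q[1]);plan(p,R1,5)
E
```

```text
10.35 [0.5313 0.1024 0.1284] [178.0218  -0.1788  81.7179] [0.6527 0.5877 0.1808] 0.012042781092408377 24.97581894043833 [ -6.4603   8.0028  -8.2559 106.9416   1.9602  63.2585 -23.7566]
foot slot [0.0022 0.0018 0.0004]
[{"x": 0.01, "y": 0.12, "z": 0.0, "ax": 0.8, "ay": -0.0, "az": 0.0}, {"x": 0.01, "y": 0.12, "z": 0.0, "ax": 0.8, "ay": -0.0, "az": 0.0}, {"x": 0.01, "y": 0.12, "z": -0.0, "ax": 0.8, "ay": -0.0, "az": 0.0}, {"x": 0.01, "y": 0.12, "z": -0.0, "ax": 0.8, "ay": -0.0, "az": 0.0}, {"x": 0.01, "y": 0.12, "z": -0.0, "ax": 0.8, "ay": -0.0, "az": 0.0}]
```

Emit:
{"name": "jog_arm", "arguments": {
  "motion": [
    {"x":0,"y":0.12,"z":0,"ax":0.8,"ay":0,"az":0},
    {"x":0,"y":0.12,"z":0,"ax":0.8,"ay":0,"az":0},
    {"x":0,"y":0.12,"z":0,"ax":0.8,"ay":0,"az":0},
    {"x":0,"y":0.12,"z":0,"ax":0.8,"ay":0,"az":0},
    {"x":0,"y":0.12,"z":0,"ax":0.8,"ay":0,"az":0}
  ]
}}

```text
time_s: 10.85
tool_pos: [0.5371, 0.1016, 0.1285]
tool_rot: [-177.9, -0.2, 81.7]
force: [-0.2, -1.0, -1.0]
grip_width: 0.0116
grasp_force: 25.0
```

```bash
python3 - <<'E'
from h import *
im=env.read_camera("side");b=crop(im,150,110,150,150,4);cv2.imwrite("pics/b5.png",b)
st()
E
```

```text
10.9 [0.5377 0.1015 0.1284] [-177.8593   -0.1971   81.6957] [ 1.5966 -0.074   0.0806] 0.011968976838399556 24.971637827111408 [ -5.8433  11.5781  -7.8153 102.7718   0.6326  67.6704 -22.0784]
```

View pics/b5.png

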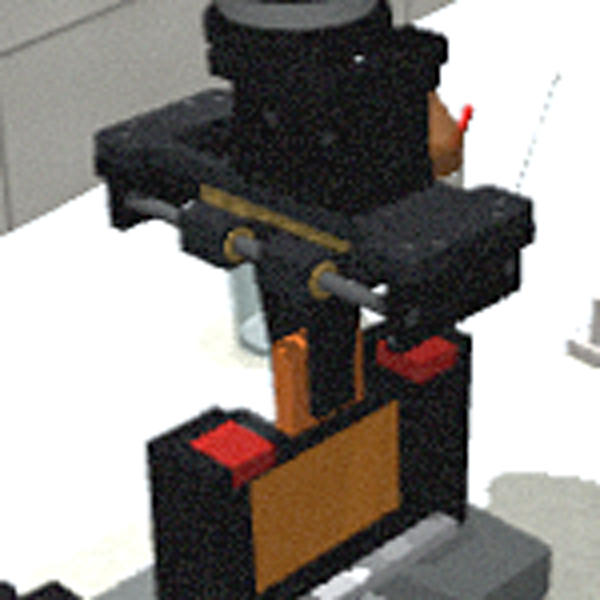

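The plate stands upright behind the lip, with its shoulders under both brows (230,450 and 415,360). I'll release it and retract.

Emit:
{"name": "jog_arm", "arguments": {
  "motion": [
    {"x":0,"y":0,"z":0,"ax":0,"ay":0,"az":0},
    {"x":0,"y":0,"z":0,"ax":0,"ay":0,"az":0},
    {"x":0,"y":0,"z":0,"ax":0,"ay":0,"az":0},
    {"x":0,"y":0,"z":0,"ax":0,"ay":0,"az":0},
    {"x":0,"y":0,"z":0,"ax":0,"ay":0,"az":0}
  ],
  "claw": -0.2
}}

```text
time_s: 11.4
tool_pos: [0.5369, 0.1016, 0.1285]
tool_rot: [-177.9, -0.2, 81.7]
force: [0.8, 0.4, -0.5]
grip_width: 0.0336
grasp_force: 0.0
```

Emit:
{"name": "jog_arm", "arguments": {
  "motion": [
    {"x":0,"y":0,"z":-0.5,"ax":0,"ay":0,"az":0},
    {"x":0,"y":0,"z":-1.5,"ax":0,"ay":0,"az":0},
    {"x":0,"y":0,"z":-2,"ax":0,"ay":0,"az":0},
    {"x":0,"y":0,"z":-2,"ax":0,"ay":0,"az":0},
    {"x":0,"y":0,"z":-2,"ax":0,"ay":0,"az":0}
  ]
}}

```text
time_s: 11.9
tool_pos: [0.5402, 0.1009, 0.2107]
tool_rot: [-178.0, -0.2, 81.7]
force: [1.2, -1.7, 0.1]
grip_width: 0.0347
grasp_force: 0.0
```

Emit:
{"name": "jog_arm", "arguments": {
  "motion": [
    {"x":0,"y":0,"z":-1,"ax":-1,"ay":0,"az":0},
    {"x":0,"y":0,"z":-1,"ax":-1.1,"ay":0,"az":0},
    {"x":-2,"y":0,"z":0,"ax":0,"ay":0,"az":0},
    {"x":-3,"y":0,"z":0,"ax":0,"ay":0,"az":0},
    {"x":-3,"y":0,"z":0,"ax":0,"ay":0,"az":0}
  ]
}}

```text
time_s: 12.4
tool_pos: [0.5281, 0.0213, 0.2282]
tool_rot: [180.0, -0.2, 81.8]
force: [1.5, -0.4, 0.6]
grip_width: 0.0351
grasp_force: 0.0
```

```bash
python3 - <<'E'
from h import *
st()
t=env.read_camera("top");s=env.read_camera("side");np.save("top1.npy",t);np.save("side1.npy",s)
# composite: top dial, side dial, side slot
a=cv2.resize(crop(t,140,165,45,45,8),(360,360));b=crop(s,120,245,55,55,8)[:360,:440];c=crop(s,180,160,110,80,4)[:240,:440]
im=np.zeros((600,800,3),np.uint8);im[:360,:360]=a;im[:360,360:]=b[:,:440];im[360:,:440]=c
d=crop(t,185,180,90,60,4);im[360:,440:]=d[:,:360]
cv2.imwrite("pics/c1.png",im)
E
```

```text
12.4 [0.5281 0.0213 0.2282] [179.9514  -0.1724  81.8242] [ 1.4829 -0.4057  0.5682] 0.03505460718793656 0.0 [ -1.0095   3.6188  -4.2447  99.8552   0.1144  76.4486 -13.4482]
```

View pics/c1.png

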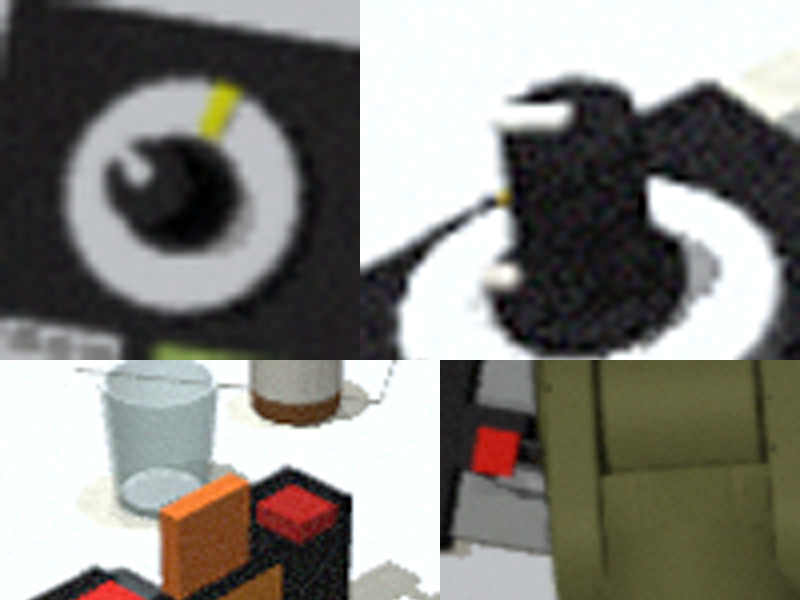

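The plate stays in the slot, its tab at (205,530) between the brows. On the dial, the pointer bar runs from (150,178) to (120,152) and the mark is at (222,108). I'll compute the angles.

```bash
python3 - <<'E'
from h import *
t0,s0=np.load("top1.npy").astype(float),np.load("side1.npy").astype(float)
# ring centre: white disc fit at top cam
T=lambda u,v:("top",140+u/8-.44,165+v/8-.44);S=lambda u,v:("side",120+(u-360)/8-.44,245+v/8-.44)
m=((t0.min(2)>60)).astype(np.uint8)
rc=at_z(*T(182,195),.060);print("ring c",rc, "side", at_z(*S(590,300),.06))
c=np.array([.578,.2665])
ang=lambda p:np.degrees(np.arctan2(p[1]-c[1],p[0]-c[0]))
for n,k,z in(("mark",T(222,108),.06),("bar out",T(118,153),.105),("bar in",T(150,178),.105),("s bar out",S(500,118),.105),("s bar in",S(570,112),.105),("skirt",S(500,275),.065),("skirt t",T(122,150),.065)):
    p=at_z(*k,z);print(n,p,ang(p),np.hypot(*(p[:2]-c)))
print("top proj axis top",(proj("top",[*c,.105])-(140,165)+.44)*8,"side",(proj("side",[*c,.105])-(120,245)+.44)*8+[360,0])
# yellow centroid
h=cv2.cvtColor(np.load("top1.npy"),cv2.COLOR_RGB2HSV);y=cv2.inRange(h,(24,120,40),(34,255,255))[160:200,140:190];ys,xs=np.nonzero(y);p=at_z("top",140+xs.mean(),160+ys.mean(),.06);print("yel",len(xs),p,ang(p),np.hypot(*(p[:2]-c)))
# ring ellipse from bright contour
g=t0[165:210,140:185].min(2); b=((g>75)*255).astype(np.uint8);cs,_=cv2.findContours(b,cv2.RETR_EXTERNAL,cv2.CHAIN_APPROX_NONE)
for k in cs:
    if len(k)>40:
        e=cv2.fitEllipse(k);print(e,at_z("top",140+e[0][0],165+e[0][1],.06))
np.set_printoptions(linewidth=200);print(g[14:30,10:26].astype(int))
E
```

```text
ring c [0.5789 0.2666 0.06  ] side [0.5774 0.2654 0.06  ]
mark [0.608  0.2544 0.06  ] -21.929207304855833 0.032305157526508047
bar out [0.5879 0.2763 0.105 ] 44.66186074843067 0.013894075375237376
bar in [0.5801 0.2658 0.105 ] -18.289250330261925 0.002196677926988917
s bar out [0.5898 0.2717 0.105 ] 23.664072126278057 0.012859696415452634
s bar in [0.5799 0.2624 0.105 ] -65.16890783666072 0.004545643383040462
skirt [0.5932 0.2743 0.065 ] 27.19886274200314 0.017053413684346652
skirt t [0.593  0.2857 0.065 ] 51.980226428851736 0.024391501871627586
top proj axis top [147.5862 184.5324] side [561.7128 126.2493]
yel 21 [0.6079 0.2553 0.06  ] -20.636967846104863 0.031909814066337173
((22.344562530517578, 24.195716857910156), (25.332826614379883, 26.297771453857422), 51.66640853881836) [0.5782 0.2665 0.06  ]
((38.618934631347656, 1.9783906936645508), (3.9959492683410645, 41.48591232299805), 94.6261215209961) [0.6379 0.2254 0.06  ]
[[ 22  33  62  98 116 118 119 119 119 119 118 120 119 119 111  68]
 [ 34  68 102 115 118 118 118 117 119 118 117 115 115 116 106  47]
 [ 56  98 117 119 119 117 11
[... 210 characters left out ...]
  19  20  16  10   6   9  18]
 [116 119 110  81  55  85 112 105  70  28  20  18  15   2   0   7]
 [116 118 105  52  31  65 111 114  96  38  21  17  19   4   0   1]
 [119 117 104  50  26  43  83  97  64  25  20  20  16  12   4   5]
 [119 117 103  53  24  24  38  48  30  18  22  19  14  15   4   0]
 [118 118 107  64  28  17  19  21  20  19  22  19  16   5   4   0]
 [119 118 111  83  36  21  21  20  21  17  21  20  16   6   0   0]
 [120 118 118 104  67  33  23  20  18  19  17  16   7   2   1   2]
 [119 119 119 117 105  69  27  18  22  14   9   3   2   0   1   2]
 [118 118 119 119 116 100  48  19  12   8   4   1   1   1   6   4]
 [115 119 119 119 120 112  85  44  22  13  10   9   3   5   8   9]]
```

```bash
python3 - <<'E'
from h import *
st()
plan([.578,.2665,.20],rot(115),10)
E
```

```text
12.5 [0.528  0.0163 0.2281] [179.9528  -0.0274  81.3224] [0.0728 0.0283 0.4708] 0.03480857798991625 0.0 [ -0.8428   3.5928  -3.9581  99.8846   0.2388  76.4789 -13.5263]
[{"x": 2.55, "y": 0.12, "z": 0.28, "ax": 0.0, "ay": -0.0, "az": -3.4}, {"x": 2.54, "y": 0.27, "z": 0.28, "ax": 0.0, "ay": -0.0, "az": -3.4}, {"x": 2.52, "y": 0.41, "z": 0.28, "ax": 0.0, "ay": -0.0, "az": -3.4}, {"x": 2.49, "y": 0.56, "z": 0.28, "ax": 0.0, "ay": -0.0, "az": -3.4}, {"x": 2.45, "y": 0.71, "z": 0.28, "ax": 0.0, "ay": -0.0, "az": -3.4}]
[{"x": 2.41, "y": 0.85, "z": 0.28, "ax": 0.0, "ay": -0.0, "az": -3.4}, {"x": 2.35, "y": 0.99, "z": 0.28, "ax": 0.0, "ay": -0.0, "az": -3.4}, {"x": 2.29, "y": 1.13, "z": 0.28, "ax": 0.0, "ay": -0.0, "az": -3.4}, {"x": 2.22, "y": 1.26, "z": 0.28, "ax": 0.0, "ay": -0.0, "az": -3.4}, {"x": 2.14, "y": 1.39, "z": 0.28, "ax": 0.0, "ay": -0.0, "az": -3.4}]
```

Emit:
{"name": "jog_arm", "arguments": {
  "motion": [
    {"x":2.5,"y":0.1,"z":0,"ax":0,"ay":0,"az":-3.4},
    {"x":2.5,"y":0.3,"z":0,"ax":0,"ay":0,"az":-3.4},
    {"x":2.5,"y":0.4,"z":0,"ax":0,"ay":0,"az":-3.4},
    {"x":2.5,"y":0.6,"z":0,"ax":0,"ay":0,"az":-3.4},
    {"x":2.5,"y":0.7,"z":0,"ax":0,"ay":0,"az":-3.4}
  ],
  "claw": 0.3
}}

```text
time_s: 13.0
tool_pos: [0.553, 0.15, 0.2284]
tool_rot: [179.9, -0.2, 99.1]
force: [0.1, 0.0, -0.3]
grip_width: 0.056
grasp_force: 0.0
```

Emit:
{"name": "jog_arm", "arguments": {
  "motion": [
    {"x":2.4,"y":0.8,"z":0,"ax":0,"ay":0,"az":-3.4},
    {"x":2.4,"y":1.0,"z":0.5,"ax":0,"ay":0,"az":-3.4},
    {"x":2.3,"y":1.1,"z":0.8,"ax":0,"ay":0,"az":-3.4},
    {"x":2.2,"y":1.3,"z":0.8,"ax":0,"ay":0,"az":-3.4},
    {"x":2.1,"y":1.4,"z":0.8,"ax":0,"ay":0,"az":-3.4}
  ]
}}

```text
time_s: 13.5
tool_pos: [0.5767, 0.2742, 0.199]
tool_rot: [179.9, -0.2, 116.0]
force: [0.1, 0.3, 0.2]
grip_width: 0.0565
grasp_force: 0.0
```

Emit:
{"name": "jog_arm", "arguments": {
  "motion": [
    {"x":0,"y":0,"z":1,"ax":0,"ay":0,"az":0},
    {"x":0,"y":0,"z":1,"ax":0,"ay":0,"az":0},
    {"x":0,"y":0,"z":1,"ax":0,"ay":0,"az":0},
    {"x":0,"y":0,"z":0,"ax":0,"ay":0,"az":0},
    {"x":0,"y":0,"z":0,"ax":0,"ay":0,"az":0}
  ]
}}

```text
time_s: 14.0
tool_pos: [0.5768, 0.2709, 0.1699]
tool_rot: [179.9, -0.1, 115.6]
force: [0.3, 0.2, 0.2]
grip_width: 0.0567
grasp_force: 0.0
```

```bash
python3 - <<'E'
from h import *
st()
plan([.578,.2665,.076],rot(115),5)
E
```

```text
14.0 [0.5768 0.2709 0.1699] [179.8958  -0.1136 115.6392] [0.2695 0.1923 0.2158] 0.0566504056026897 0.0 [-15.0077  19.1705 -15.5642  88.7692   5.185   72.669   -5.6469]
[{"x": -0.09, "y": -0.02, "z": 1.88, "ax": 0.0, "ay": -0.0, "az": 0.1}, {"x": -0.09, "y": -0.02, "z": 1.88, "ax": 0.0, "ay": -0.0, "az": 0.1}, {"x": -0.09, "y": -0.02, "z": 1.88, "ax": 0.0, "ay": -0.0, "az": 0.1}, {"x": -0.09, "y": -0.02, "z": 1.88, "ax": 0.0, "ay": -0.0, "az": 0.1}, {"x": -0.09, "y": -0.02, "z": 1.88, "ax": 0.0, "ay": -0.0, "az": 0.1}]
```

Emit:
{"name": "jog_arm", "arguments": {
  "motion": [
    {"x":-0.2,"y":0,"z":2,"ax":0,"ay":0,"az":0},
    {"x":-0.2,"y":0,"z":2.5,"ax":0,"ay":0,"az":0},
    {"x":0,"y":0,"z":2.5,"ax":0,"ay":0,"az":0},
    {"x":0,"y":-0.1,"z":1.5,"ax":0,"ay":0,"az":0},
    {"x":0,"y":0,"z":0.9,"ax":0,"ay":0,"az":0}
  ]
}}

```text
time_s: 14.5
tool_pos: [0.5772, 0.2678, 0.0751]
tool_rot: [179.9, -0.1, 115.7]
force: [-1.1, -0.0, 0.5]
grip_width: 0.0564
grasp_force: 0.0
```

Emit:
{"name": "jog_arm", "arguments": {
  "motion": [
    {"x":0,"y":0,"z":0,"ax":0,"ay":0,"az":0},
    {"x":0,"y":0,"z":0,"ax":0,"ay":0,"az":0},
    {"x":0,"y":0,"z":0,"ax":0,"ay":0,"az":0},
    {"x":0,"y":0,"z":0,"ax":0,"ay":0,"az":0},
    {"x":0,"y":0,"z":0,"ax":0,"ay":0,"az":0}
  ],
  "claw": -1,
  "squeeze": 12
}}

```text
time_s: 15.0
tool_pos: [0.5765, 0.2679, 0.0768]
tool_rot: [-180.0, -0.1, 115.7]
force: [-4.0, -1.5, 4.2]
grip_width: 0.0272
grasp_force: 12.0
```

Emit:
{"name": "jog_arm", "arguments": {
  "motion": [
    {"x":0,"y":0,"z":0,"ax":0,"ay":0,"az":0},
    {"x":0,"y":0,"z":0,"ax":0,"ay":0,"az":0},
    {"x":0,"y":0,"z":0,"ax":0,"ay":0,"az":0},
    {"x":0,"y":0,"z":0,"ax":0,"ay":0,"az":0},
    {"x":0,"y":0,"z":0,"ax":0,"ay":0,"az":0}
  ]
}}

```text
time_s: 15.5
tool_pos: [0.5766, 0.2679, 0.0768]
tool_rot: [180.0, -0.1, 115.7]
force: [-3.6, -1.8, 5.1]
grip_width: 0.0275
grasp_force: 12.0
```

```bash
python3 - <<'E'
from h import *
st()
o=env.get_obs();R=Ro.from_euler("xyz",o["tool_rot"],degrees=True);print("F tool",R.inv().apply(o["force"]),o["wrist_torque"])
E
```

```text
15.5 [0.5766 0.2679 0.0768] [179.9972  -0.1231 115.7257] [-3.5547 -1.7545  5.0995] 0.02754232438799708 12.001656079664826 [-15.1428  23.4624 -15.1062  94.3097   6.5438  63.0964  -6.2951]
F tool [-0.0267 -3.9637 -5.0998] [-0.5078  0.9737 -0.0037]
```

Emit:
{"name": "jog_arm", "arguments": {
  "motion": [
    {"x":0,"y":-0.08,"z":0,"ax":0,"ay":0,"az":3},
    {"x":0,"y":0,"z":0,"ax":0,"ay":0,"az":5},
    {"x":0,"y":0,"z":0,"ax":0,"ay":0,"az":5},
    {"x":0,"y":0,"z":0,"ax":0,"ay":0,"az":5},
    {"x":0,"y":0,"z":0,"ax":0,"ay":0,"az":5}
  ]
}}

```text
time_s: 16.0
tool_pos: [0.5772, 0.268, 0.0768]
tool_rot: [179.9, -0.2, 92.5]
force: [-0.3, -0.5, 2.7]
grip_width: 0.0274
grasp_force: 12.0
```

Emit:
{"name": "jog_arm", "arguments": {
  "motion": [
    {"x":0,"y":0,"z":0,"ax":0,"ay":0,"az":5},
    {"x":0,"y":0,"z":0,"ax":0,"ay":0,"az":5},
    {"x":0,"y":0,"z":0,"ax":0,"ay":0,"az":5},
    {"x":0,"y":0,"z":0,"ax":0,"ay":0,"az":5},
    {"x":0,"y":0,"z":0,"ax":0,"ay":0,"az":5}
  ]
}}

```text
time_s: 16.5
tool_pos: [0.578, 0.2679, 0.0769]
tool_rot: [179.9, -0.3, 67.5]
force: [1.6, -1.4, 1.7]
grip_width: 0.0273
grasp_force: 12.0
```

Emit:
{"name": "jog_arm", "arguments": {
  "motion": [
    {"x":0,"y":0,"z":0,"ax":0,"ay":0,"az":0},
    {"x":0,"y":0,"z":0,"ax":0,"ay":0,"az":0},
    {"x":0,"y":0,"z":0,"ax":0,"ay":0,"az":0},
    {"x":0,"y":0,"z":0,"ax":0,"ay":0,"az":0},
    {"x":0,"y":0,"z":0,"ax":0,"ay":0,"az":0}
  ]
}}

```text
time_s: 17.0
tool_pos: [0.5779, 0.2679, 0.0768]
tool_rot: [179.9, -0.3, 67.7]
force: [3.4, -1.1, 4.4]
grip_width: 0.0276
grasp_force: 12.0
```

Emit:
{"name": "jog_arm", "arguments": {
  "motion": [
    {"x":0,"y":0,"z":0,"ax":0,"ay":0,"az":0},
    {"x":0,"y":0,"z":0,"ax":0,"ay":0,"az":0},
    {"x":0,"y":0,"z":0,"ax":0,"ay":0,"az":0},
    {"x":0,"y":0,"z":0,"ax":0,"ay":0,"az":0},
    {"x":0,"y":0,"z":0,"ax":0,"ay":0,"az":0}
  ],
  "claw": 0.3
}}

```text
time_s: 17.5
tool_pos: [0.5762, 0.268, 0.0754]
tool_rot: [-179.9, -0.1, 67.7]
force: [-0.9, 0.4, -0.6]
grip_width: 0.0546
grasp_force: 0.0
```

Emit:
{"name": "jog_arm", "arguments": {
  "motion": [
    {"x":0,"y":0,"z":-1,"ax":0,"ay":0,"az":0},
    {"x":0,"y":0,"z":-3,"ax":0,"ay":0,"az":0},
    {"x":0,"y":0,"z":-4,"ax":0,"ay":0,"az":0},
    {"x":0,"y":0,"z":-4,"ax":0,"ay":0,"az":0},
    {"x":-2,"y":0,"z":-2,"ax":0,"ay":0,"az":0}
  ]
}}

```text
time_s: 18.0
tool_pos: [0.5703, 0.2526, 0.2209]
tool_rot: [179.8, -0.6, 67.9]
force: [0.6, 0.3, 0.9]
grip_width: 0.0564
grasp_force: 0.0
```

Emit:
{"name": "jog_arm", "arguments": {
  "motion": [
    {"x":-3.5,"y":0,"z":0,"ax":0,"ay":0,"az":0},
    {"x":-4.5,"y":0,"z":0,"ax":0,"ay":0,"az":0},
    {"x":-4.5,"y":0,"z":0,"ax":0,"ay":0,"az":0},
    {"x":-4.5,"y":0,"z":0,"ax":0,"ay":0,"az":0},
    {"x":-3,"y":0,"z":0,"ax":0,"ay":0,"az":0}
  ]
}}

```text
time_s: 18.5
tool_pos: [0.4922, 0.0606, 0.2162]
tool_rot: [180.0, -0.2, 67.6]
force: [0.5, -0.3, -1.0]
grip_width: 0.0567
grasp_force: 0.0
```

```bash
cat > dial.py <<'E'
from h import *
from scipy.optimize import minimize
from scipy.ndimage import gaussian_filter
import sys
def grid(n,box,k=4):
    p=env.camera_params(n)
    u0,v0,w,h=box;us=u0+(np.arange(w*k)+.5)/k-.5;vs=v0+(np.arange(h*k)+.5)/k-.5
    U,V=np.meshgrid(us,vs);C,_=ray(n,0,0);E=p["extrinsics"][:3,:3]
    D=np.stack([(U-p["cx"])/p["fx"],-(V-p["cy"])/p["fy"],-np.ones_like(U)],-1)@E
    return C,D
def hit(G,z):
    C,D=G;return (C+D*((z-C[2])/D[...,2])[...,None])[...,:2]
# bar: find the best angle by matching a bright bar (r 2..14, width w) against dark knob-top disc
def score(im,n,c,th,z=.106,r0=.002,r1=.013,hw=.002):
    r=np.linspace(r0,r1,12);d=np.array([np.cos(th),np.sin(th)]);e=np.array([-d[1],d[0]])
    def samp(off):
        P=[[*(np.array(c)+d*a+e*o),z] for a in r for o in off];q=np.array([proj(n,x) for x in P],np.float32)
        return cv2.remap(im,q[:,0].reshape(1,-1),q[:,1].reshape(1,-1),cv2.INTER_LINEAR).mean()
    return samp([-.001,0,.001])-.5*samp([-.005,-.004,.004,.005])
def run(tf,sf,c0):
    for n,f in(("top",tf),("side",sf)):
        im=np.load(f).min(2).astype(np.float32);best=[]
        for dx in np.arange(-.004,.0041,.001):
            for dy in np.arange(-.004,.0041,.001):
                for a in range(-60,90,3): best.append((score(im,n,(c0[0]+dx,c0[1]+dy),np.radians(a)),dx,dy,a))
        best.sort(reverse=True);print(n,[tuple(np.round(b,3)) for b in best[:4]])
        cen=[b for b in best if abs(b[1])<.0015 and abs(b[2])<.0015][:3];print(" centred",[tuple(np.round(b,3)) for b in cen])
    h=cv2.cvtColor(np.load(tf),cv2.COLOR_RGB2HSV);y=cv2.inRange(h,(22,100,40),(36,255,255))[160:200,140:190];ys,xs=np.nonzero(y)
    p=at_z("top",140+xs.mean(),160+ys.mean(),.06);print("mark",len(xs),p,np.degrees(np.arctan2(p[1]-c0[1],p[0]-c0[0])))
E
python3 - <<'E'
from dial import *
st()
np.save("top2.npy",env.read_camera("top"));np.save("side2.npy",env.read_camera("side"))
c=(.578,.267)
for k in "12":run(f"top{k}.npy",f"side{k}.npy",c)
np.set_printoptions(linewidth=200);print(np.load("top2.npy")[178:196,149:167].min(2));print(np.load("side2.npy")[250:272,134:154].min(2))
E
```

```text
18.5 [0.4922 0.0606 0.2162] [179.9579  -0.1778  67.5569] [ 0.4925 -0.283  -0.977 ] 0.056728562474512675 0.0 [ -9.3052  -0.134   -0.688  105.0849  -0.1337  74.9183 -32.4017]Traceback (most recent call last):
  File "<stdin>", line 5, in <module>
  File "dial.py", line 25, in run
    for a in range(-60,90,3): best.append((score(im,n,(c0[0]+dx,c0[1]+dy),np.radians(a)),dx,dy,a))
                                           ~~~~~^^^^^^^^^^^^^^^^^^^^^^^^^^^^^^^^^^^^^^^^
  File "dial.py", line 19, in score
    return samp([-.001,0,.001])-.5*samp([-.005,-.004,.004,.005])
                                   ~~~~^^^^^^^^^^^^^^^^^^^^^^^^^
  File "dial.py", line 17, in samp
    P=[[*(np.array(c)+d*a+e*o),z] for a in r for o in off];q=np.array([proj(n,x) for x in P],np.float32)
                                                                       ~~~~^^^^^
  File "h.py", line 10, in proj
    p=env.camera_params(n);E=p["extrinsics"];q=E[:3,:3]@np.asarray(P,float)+E[:3,3]
ValueError: time passes only in moves, steps and waits
```

```bash
sed -i 's/^def ray/from functools import lru_cache\ncp=lru_cache(None)(lambda n:env.camera_params(n))\ndef ray/; s/p=env.camera_params(n)/p=cp(n)/' h.py; sed -i 's/range(-60,90,3)/range(-60,90,4)/;s/p=env.camera_params(n)/p=cp(n)/' dial.py; ls *.npy
time python3 - <<'E'
from dial import *
st()
c=(.578,.267)
for k in "12":run(f"top{k}.npy",f"side{k}.npy",c)
np.set_printoptions(linewidth=200);print(np.load("top2.npy")[178:196,149:167].min(2));print(np.load("side2.npy")[250:272,134:154].min(2))
E
```

```text
side0.npy
side1.npy
side2.npy
top0.npy
top1.npy
top2.npy
18.6 [0.4924 0.0589 0.2164] [179.9329  -0.136   67.3034] [ 0.6027  0.8773 -0.6408] 0.05657897481668393 0.0 [ -9.2558  -0.1497  -0.5723 105.0766  -0.0829  74.9434 -32.5032]
top [(np.float64(76.659), np.float64(0.001), np.float64(-0.001), np.float64(44.0)), (np.float64(76.46), np.float64(0.001), np.float64(0.0), np.float64(40.0)), (np.float64(76.142), np.float64(0.0), np.float64(-0.001), np.float64(40.0)), (np.float64(76.011), np.float64(0.0), np.float64(0.0), np.float64(36.0))]
 centred [(np.float64(76.659), np.float64(0.001), np.float64(-0.001), np.float64(44.0)), (np.float64(76.46), np.float64(0.001), np.float64(0.0), np.float64(40.0)), (np.float64(76.142), np.float64(0.0), np.float64(-0.001), np.float64(40.0))]
side [(np.float64(121.808), np.float64(0.001), np.float64(-0.004), np.float64(40.0)), (np.float64(121.634), np.float64(0.0), np.float64(-0.004), np.float64(36.0)), (np.float64(121.453), np.float64(0.0), np.float64(-0.003), np.float64(32.0)), (np.float64(121.268), np.float64(0.0), np.float64(-0.004), np.float64(40.0))]

[... 4000 characters left out ...]
63 171 102   7  10  25  25  18  29  24  16  22  15  20  26  10   9  16  11]
 [160 163 170 104  25   6  19  11  10  21  20  25   8  14  14  23  14  23  24   8]
 [163 162 168 117  48  10  15   8  21  15  20  26   8   9   8  11   9   9  16   8]
 [160 162 168 119  57   4  13   9   9  11   8  24  11  13  17  21  18   9  10  10]
 [166 167 169 119  41   5  12  16  11   9  20  19   9  21   9   9  10  16  11  17]
 [166 130 110  75  20  11  23  16   9  23  17   9  16   9  20   9   9  16  25   8]
 [133  61  29  46  25  12  21  17  22  15  13  15  11   9  18   9  10  13  13   9]
 [ 89  82 140 165  98   6  12   9  12  12  13   9  12   9  14   9  16  13  12  15]]
real	0m24.390s
user	0m23.880s
sys	0m0.138s
```

```bash
cat > fit2.py <<'E'
from h import *
from scipy.optimize import minimize
def mean_at(im,n,P):
    p=cp(n);E=p["extrinsics"];q=P@E[:3,:3].T+E[:3,3]
    u=(p["cx"]+p["fx"]*q[:,0]/-q[:,2]).astype(np.float32);v=(p["cy"]-p["fy"]*q[:,1]/-q[:,2]).astype(np.float32)
    return cv2.remap(im,u[None],v[None],cv2.INTER_CUBIC)[0].mean()
def sc(im,n,c,deg,z,r0,r1,ins,out):
    d=np.array([np.cos(np.radians(deg)),np.sin(np.radians(deg))]);e=np.array([-d[1],d[0]]);r=np.linspace(r0,r1,10)
    g=lambda off:np.array([[*(np.array(c)+d*a+e*o),z] for a in r for o in off])
    return mean_at(im,n,g(ins))-mean_at(im,n,g(out))
bar=lambda im,n,c,a:sc(im,n,c,a,.106,.003,.0115,[-.001,0,.001],[-.006,-.005,.005,.006])
def yellow(f,c):
    im=np.load(f).astype(np.float32);g=im[...,0]-im[...,2] # yellow: R-B
    A=np.arange(-50,10,.5);s=[sc(g,"top",c,a,.06,.024,.036,[-.001,0,.001],[-.006,.006]) for a in A];return A[int(np.argmax(s))]
E
python3 - <<'E'
from fit2 import *
i1,i2=[np.load(f"top{k}.npy").min(2).astype(np.float32) for k in "12"]
A=np.arange(-40,60,1.)
for c in((.578,.2665),(.579,.2665),(.577,.2665),(.578,.2655),(.578,.2675),(.578,.268)):
    s1=np.array([bar(i1,"top",c,a) for a in A]);s2=np.array([bar(i2,"top",c,a) for a in A])
    j=s1[48:]+s2[:-48]
    print(c,"img1",A[s1.argmax()],s1.max().round(1),"img2",A[s2.argmax()],s2.max().round(1),"joint2",A[j.argmax()],j.max().round(1),"mark",yellow("top0.npy",c),yellow("top1.npy",c),yellow("top2.npy",c))
E
```

```text
(0.578, 0.2665) img1 37.0 75.1 img2 -4.0 75.5 joint2 -7.0 146.3 mark -20.0 -20.0 -20.0
(0.579, 0.2665) img1 41.0 73.2 img2 -4.0 74.6 joint2 -6.0 147.3 mark -20.5 -20.5 -20.5
(0.577, 0.2665) img1 32.0 74.6 img2 -3.0 74.3 joint2 -10.0 138.2 mark -19.5 -19.5 -19.5
(0.578, 0.2655) img1 41.0 75.5 img2 3.0 74.2 joint2 -2.0 143.5 mark -18.0 -18.0 -18.0
(0.578, 0.2675) img1 31.0 72.2 img2 -10.0 74.6 joint2 -13.0 144.1 mark -22.0 -22.0 -22.0
(0.578, 0.268) img1 28.0 69.9 img2 -14.0 73.4 joint2 -17.0 141.1 mark -22.5 -22.5 -22.5
```

```bash
python3 - <<'E'
from h import *
plan([.5775,.268,.216],rot(67.5),5)
E
```

```text
[{"x": 4.52, "y": -0.04, "z": 0.02, "ax": 0.0, "ay": -0.0, "az": -0.0}, {"x": 4.52, "y": -0.04, "z": 0.02, "ax": 0.0, "ay": -0.0, "az": -0.0}, {"x": 4.52, "y": -0.04, "z": 0.02, "ax": 0.0, "ay": -0.0, "az": -0.0}, {"x": 4.52, "y": -0.03, "z": 0.01, "ax": 0.0, "ay": -0.0, "az": -0.0}, {"x": 4.52, "y": -0.03, "z": 0.01, "ax": 0.0, "ay": -0.0, "az": -0.0}]
```

Emit:
{"name": "jog_arm", "arguments": {
  "motion": [
    {"x":3.0,"y":0,"z":0,"ax":0,"ay":0,"az":0},
    {"x":4.5,"y":0,"z":0,"ax":0,"ay":0,"az":0},
    {"x":4.5,"y":-0.1,"z":0,"ax":0,"ay":0,"az":0},
    {"x":4.5,"y":-0.1,"z":0,"ax":0,"ay":0,"az":0},
    {"x":4.0,"y":0,"z":0,"ax":0,"ay":0,"az":0}
  ]
}}

```text
time_s: 19.1
tool_pos: [0.5693, 0.2583, 0.2166]
tool_rot: [-180.0, -0.3, 67.8]
force: [0.1, -0.5, -0.4]
grip_width: 0.0567
grasp_force: 0.0
```

Emit:
{"name": "jog_arm", "arguments": {
  "motion": [
    {"x":2.1,"y":0,"z":0,"ax":0,"ay":0,"az":0},
    {"x":0,"y":0,"z":2,"ax":0,"ay":0,"az":0},
    {"x":0,"y":0,"z":2,"ax":0,"ay":0,"az":0},
    {"x":0,"y":0,"z":0,"ax":0,"ay":0,"az":0},
    {"x":0,"y":0,"z":0,"ax":0,"ay":0,"az":0}
  ]
}}

```text
time_s: 19.6
tool_pos: [0.577, 0.2747, 0.1764]
tool_rot: [-180.0, -0.2, 67.8]
force: [0.1, 0.5, 0.7]
grip_width: 0.0566
grasp_force: 0.0
```

Emit:
{"name": "jog_arm", "arguments": {
  "motion": [
    {"x":0,"y":0,"z":0,"ax":0,"ay":0,"az":0},
    {"x":0,"y":0,"z":0,"ax":0,"ay":0,"az":0},
    {"x":0,"y":0,"z":0,"ax":0,"ay":0,"az":0},
    {"x":0,"y":0,"z":0,"ax":0,"ay":0,"az":0},
    {"x":0,"y":0,"z":0,"ax":0,"ay":0,"az":0}
  ]
}}

```text
time_s: 20.1
tool_pos: [0.5772, 0.2739, 0.1763]
tool_rot: [-180.0, -0.2, 67.7]
force: [-0.0, 0.4, -0.8]
grip_width: 0.0566
grasp_force: 0.0
```

```bash
python3 - <<'E'
from h import *
st()
plan([.5775,.268,.0755],rot(67.5),5)
E
```

```text
20.1 [0.5772 0.2739 0.1763] [-179.9932   -0.2044   67.7162] [-0.0479  0.4167 -0.8212] 0.056624894561941204 0.0 [-21.1416  18.5499  -8.1538  88.3557   2.563   73.1301 -51.8983]
[{"x": -0.11, "y": 0.05, "z": 2.02, "ax": -0.0, "ay": -0.0, "az": 0.0}, {"x": -0.11, "y": 0.05, "z": 2.02, "ax": -0.0, "ay": -0.0, "az": 0.0}, {"x": -0.11, "y": 0.05, "z": 2.02, "ax": -0.0, "ay": -0.0, "az": 0.0}, {"x": -0.11, "y": 0.05, "z": 2.02, "ax": -0.0, "ay": -0.0, "az": 0.0}, {"x": -0.11, "y": 0.05, "z": 2.02, "ax": -0.0, "ay": -0.0, "az": 0.0}]
```

Emit:
{"name": "jog_arm", "arguments": {
  "motion": [
    {"x":-0.3,"y":0.1,"z":2,"ax":0,"ay":0,"az":0},
    {"x":-0.3,"y":0.1,"z":2.5,"ax":0,"ay":0,"az":0},
    {"x":0,"y":0,"z":2.5,"ax":0,"ay":0,"az":0},
    {"x":0,"y":0.1,"z":2,"ax":0,"ay":0,"az":0},
    {"x":0,"y":0,"z":1.1,"ax":0,"ay":0,"az":0}
  ]
}}

```text
time_s: 20.6
tool_pos: [0.5767, 0.2669, 0.0729]
tool_rot: [-179.9, -0.1, 67.7]
force: [-0.2, 0.1, -0.3]
grip_width: 0.0563
grasp_force: 0.0
```

Emit:
{"name": "jog_arm", "arguments": {
  "motion": [
    {"x":0,"y":0,"z":0,"ax":0,"ay":0,"az":0},
    {"x":0,"y":0,"z":0,"ax":0,"ay":0,"az":0},
    {"x":0,"y":0,"z":0,"ax":0,"ay":0,"az":0},
    {"x":0,"y":0,"z":0,"ax":0,"ay":0,"az":0},
    {"x":0,"y":0,"z":0,"ax":0,"ay":0,"az":0}
  ],
  "claw": -1
}}

```text
time_s: 21.1
tool_pos: [0.5782, 0.268, 0.0761]
tool_rot: [180.0, -0.3, 67.7]
force: [-0.4, 0.4, 1.6]
grip_width: 0.0275
grasp_force: 12.0
```

Emit:
{"name": "jog_arm", "arguments": {
  "motion": [
    {"x":0,"y":0,"z":0,"ax":0,"ay":0,"az":3},
    {"x":0,"y":0,"z":0,"ax":0,"ay":0,"az":5},
    {"x":0,"y":0,"z":0,"ax":0,"ay":0,"az":5},
    {"x":0,"y":0,"z":0,"ax":0,"ay":0,"az":0},
    {"x":0,"y":0,"z":0,"ax":0,"ay":0,"az":0}
  ]
}}

```text
time_s: 21.6
tool_pos: [0.5785, 0.2678, 0.076]
tool_rot: [180.0, -0.3, 54.8]
force: [0.4, -1.4, 5.3]
grip_width: 0.0277
grasp_force: 12.0
```

Emit:
{"name": "jog_arm", "arguments": {
  "motion": [
    {"x":0,"y":0,"z":0,"ax":0,"ay":0,"az":0},
    {"x":0,"y":0,"z":0,"ax":0,"ay":0,"az":0},
    {"x":0,"y":0,"z":0,"ax":0,"ay":0,"az":0},
    {"x":0,"y":0,"z":0,"ax":0,"ay":0,"az":0},
    {"x":0,"y":0,"z":0,"ax":0,"ay":0,"az":0}
  ],
  "claw": 0.3
}}

```text
time_s: 22.1
tool_pos: [0.5775, 0.2675, 0.0746]
tool_rot: [-179.9, -0.1, 54.7]
force: [0.4, 0.6, 0.3]
grip_width: 0.0549
grasp_force: 0.0
```

Emit:
{"name": "jog_arm", "arguments": {
  "motion": [
    {"x":0,"y":0,"z":-1,"ax":0,"ay":0,"az":0},
    {"x":0,"y":0,"z":-3,"ax":0,"ay":0,"az":0},
    {"x":0,"y":0,"z":-4,"ax":0,"ay":0,"az":0},
    {"x":0,"y":0,"z":-4,"ax":0,"ay":0,"az":0},
    {"x":-2,"y":0,"z":-2,"ax":0,"ay":0,"az":0}
  ]
}}

```text
time_s: 22.6
tool_pos: [0.5677, 0.2538, 0.2199]
tool_rot: [179.9, -0.6, 54.9]
force: [0.6, -0.2, -0.0]
grip_width: 0.0564
grasp_force: 0.0
```

Emit:
{"name": "jog_arm", "arguments": {
  "motion": [
    {"x":-3.5,"y":-0.5,"z":0,"ax":0,"ay":0,"az":0},
    {"x":-4.5,"y":-1,"z":0,"ax":0,"ay":0,"az":0},
    {"x":-4.5,"y":-1,"z":0,"ax":0,"ay":0,"az":0},
    {"x":-4.5,"y":-1,"z":0,"ax":0,"ay":0,"az":0},
    {"x":-3,"y":-0.5,"z":0,"ax":0,"ay":0,"az":0}
  ]
}}

```text
time_s: 23.1
tool_pos: [0.4159, 0.1087, 0.215]
tool_rot: [-180.0, -0.2, 54.7]
force: [1.0, -0.7, 0.7]
grip_width: 0.0566
grasp_force: 0.0
```

```bash
python3 - <<'E'
from fit2 import *
st()
ims=[np.load(f"top{k}.npy").min(2).astype(np.float32) for k in "12"]
acc=0
for k in range(4): 
    im=env.read_camera("top"); acc=acc+im.astype(np.float32)
np.save("top3.npy",im);np.save("side3.npy",env.read_camera("side"));ims.append((acc/4).min(2))
A=np.arange(-60,60,1.)
D=[61,13,0]
for c in [(.578+i*.001,.2655+j*.0005) for i in range(0,3) for j in range(5)]:
    S=[np.array([bar(i,"top",c,a) for a in A]) for i in ims]
    j=sum(s[d:len(A)-61+d] for s,d in zip(S,D))
    print(np.round(c,4),[A[s.argmax()] for s in S],"joint3",A[j.argmax()],j.max().round(1),"mark",yellow("top1.npy",c),yellow("top3.npy",c))
np.set_printoptions(linewidth=200);print(ims[2][172:196,149:170].astype(int))
E
```

```text
23.1 [0.4159 0.1087 0.215 ] [-179.9669   -0.1928   54.6709] [ 0.9606 -0.6534  0.7119] 0.056616213930196245 0.0 [-15.4419  -8.3286  -2.3849 112.8512  -0.5039  75.3364 -53.0041]
[0.578  0.2655] [np.float64(41.0), np.float64(3.0), np.float64(-10.0)] joint3 -13.0 214.9 mark -18.0 -18.0
[0.578 0.266] [np.float64(39.0), np.float64(0.0), np.float64(-13.0)] joint3 -16.0 218.8 mark -19.0 -19.0
[0.578  0.2665] [np.float64(37.0), np.float64(-4.0), np.float64(-16.0)] joint3 -19.0 220.7 mark -20.0 -20.0
[0.578 0.267] [np.float64(34.0), np.float64(-7.0), np.float64(-19.0)] joint3 -22.0 220.7 mark -21.0 -21.0
[0.578  0.2675] [np.float64(31.0), np.float64(-10.0), np.float64(-23.0)] joint3 -25.0 219.2 mark -22.0 -22.0
[0.579  0.2655] [np.float64(46.0), np.float64(3.0), np.float64(-13.0)] joint3 -12.0 219.5 mark -19.0 -19.0
[0.579 0.266] [np.float64(44.0), np.float64(-1.0), np.float64(-16.0)] joint3 -16.0 221.9 mark -20.0 -19.5
[0.579  0.2665] [np.float64(41.0), np.float64(-4.0), np.float64(-19.0)] joint3 -19.0 222.9 mark -20.5 -20.5
[0.579 0.267] [np.float64(39.0), np.float64(-7.0), np.float64(-22.0)
[... 2071 characters left out ...]
49]
 [113 117 116 103  52  22  19  20  27  34  30  21  19  18  11   2   2   1   4   7  32]
 [114 117 115 105  65  26  20  19  20  20  20  19  20  17   6   0   1   3   6   9  29]
 [113 117 116 109  80  37  20  20  19  19  21  19  19  16   3   1   0   3   5  12  33]
 [112 117 117 116 104  68  34  20  19  18  19  17  16   6   0   1   3   3   7  16  48]
 [111 117 117 117 115 104  67  27  18  18  17  10   2   3   2   2   1   4   9  27  60]
 [ 98 116 117 117 117 115  99  47  15   6   5   4   2   2   2   1   3   6  20  51  82]
 [ 84 114 116 117 116 116 110  84  43  21  15   6   4   7   4   4   8  21  42  66  86]
 [ 68 110 117 117 117 117 116 109  86  54  36  24  19  16  14  17  29  56  81  87  93]]
```

```bash
python3 - <<'E'
from h import *
h=cv2.cvtColor(np.load("side3.npy"),cv2.COLOR_RGB2HSV);h0=cv2.cvtColor(np.load("side1.npy"),cv2.COLOR_RGB2HSV)
for n,a in(("now",h),("after release",h0)):
  for lo,hi,S in((10,20,170),(105,118,150),(50,80,110)):
    c,l,s,ce=cv2.connectedComponentsWithStats(cv2.inRange(a,(lo,S,40),(hi,255,255)));print(n,[(s[i,4],ce[i].round(1)) for i in range(1,c) if s[i,4]>150])
# expected tab-centre pixel for plate leaning back 3 deg
W=lambda q:SL+Ro.from_euler("z",YAW,degrees=True).apply(q)
print("tab expected",proj("side",W([.0015+.111*.06,0,.111])))
st(); print(env.sign_off())
E
```

```text
now [(np.int32(465), array([230.8, 203.5])), (np.int32(940), array([231.3, 234. ]))]
now [(np.int32(352), array([402. , 153.2])), (np.int32(348), array([340.4, 173.7])), (np.int32(1556), array([ 50.6, 243.5]))]
now []
after release [(np.int32(460), array([230.8, 203.3])), (np.int32(910), array([231.5, 233.9]))]
after release [(np.int32(345), array([402.3, 153. ])), (np.int32(247), array([341.8, 150.7])), (np.int32(357), array([340.2, 173.5])), (np.int32(1516), array([ 50.3, 243.5]))]
after release [(np.int32(223), array([323.3, 144.4])), (np.int32(300), array([320.6, 166.3]))]
tab expected [227.353  202.9003]
23.35 [0.4186 0.1113 0.2153] [179.9954  -0.2885  54.7446] [-0.3388  0.353  -0.6602] 0.05694323912539896 0.0 [-15.5283  -7.9971  -2.4866 112.5315  -0.5324  75.2248 -53.1122]
the job is handed in; nothing more can be done
None
```

I handed the job in at 23.4 s: the amber plate stands in the photometer slot under both brows, and the inner knob's pointer measures within about 2° of the yellow mark, with no measurable turn of the outer ring.

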